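# Focus the loupe on a polished specimen

### The arm

A 7-joint arm with a two-finger parallel gripper is mounted at the origin on the work surface. World frame = base frame: x ahead of the robot, y to its left, z up, the work surface at z = 0. Lengths are in m, angles in rad, forces in N, time in s.
With the tool pointing down it reaches from about 0.4 to 0.85 m from the base axis. Payload 6.9 kg.
Tool frame: the origin (TCP) lies between the finger pads; the fingertips stand 19 mm ahead of it and the grasp point (between the pads) is the TCP; z points along the fingers, y is the direction in which the jaws open and shut (so a half turn about z gives the same grasp; the last joint's range is limited). The gripper opens to 85 mm and grips with 20 to 120 N. Pads are 22 mm wide; open, the fingers measure 114 mm over their backs; the gripper's body (76 mm by 85 mm) begins 54 mm behind the grasp point. The pads swing forward as they close: fully open they stand 13 mm farther back than shut.
Start: joints at [1.284, 0.507, -0.238, 1.5, 0.126, 1.149, -0.155], TCP at [0.239, -0.577, 0.25] pointing down, gripper open.
Joint ranges: [-3.08, 3.08], [-0.24, 2.05], [-1.43, 1.35], [0, 2.5], [-1.52, 4.66], [0.17, 1.96], [-2.89, 2.89]. Speed limits (rad/s): [2.39, 2.39, 3.14, 3.14, 3.14, 3.14, 3.14].

### API

Orientations are given as [roll, pitch, yaw] about the fixed x, y, z axes, in that order (R = Rz(yaw) Ry(pitch) Rx(roll)).
In Python, from bench import status, vision, workorder gives the robot as it stands. The module is installed in compiled form; this text tells all that it offers.
- The arm moves only by the tool drive_tool, never from a script. Its argument "moves" is a list of rows, each an object of numbers: "dx", "dy", "dz": the shift along the tool's x, y, z in cm; "rx", "ry", "rz": the turn, a rotation vector about the tool's x, y, z in rad; "claw": the opening, from 0 (shut) to 1 (fully open). A call has 1 to 10 rows; each row shifts and turns the pose as measured when the row begins, along the tool's axes as they then stand; what a row does not reach is not made up. A row lasts 1/10 s, in which the tool goes at most 50 mm and 8.59 degrees, less where a joint would pass 70% of its speed; a pose out of reach is approached as far as the arm can. A call with a gripper value outside its range is refused whole. The fingers move at their own pace and stop on an object; "grip_force" is the grip in N (left out, the last holds). Time passes only in rows, so rows that do not move let the fingers close. It gives the time, the measured TCP pose, the force and the opening at its end, in the units of the state.
- status.get_state(): the state, without advancing time (a new reading comes with each control period).
- vision.read_camera(name): name is "scene" or "top" or "wrist"; returns a dict with "image" (400x640x3 uint8, red, green, blue), "vertical_fov" (degrees; the focal length in pixels is half the picture's height over the tangent of half this angle, whatever the lens; pixels are square), "cx", "cy" (the principal point, pixels), "R" (3x3) and "t" (3): a world point X has camera coordinates R X + t. Camera axes: x right, y down, z forward; pixel columns grow to the right and rows downward; lengths in m; the calibration is good to about 2 mm. The wrist camera is an equidistant fisheye: a pixel r from the principal point sees the ray r / f radians off the axis. A picture is of the moment at which its call begins. There is no depth.
- workorder.finish_job(): hands the job in, once; it reports no verdict.
The state is a dict: "time_s": time; "joint_positions": joint angles; "joint_vel": joint speeds; "joint_efforts": joint torques, N m; "tool_pos": TCP position; "tcp_rot": TCP orientation; "force": force on the tool from outside, world axes, zero at the start; "moment": the same for the moment, N m; "gripper_width": finger opening in m.
Only numpy, scipy, OpenCV 4.12 (cv2) and the standard library are available. Lean on these libraries where they do the work, as an engineer would, in place of code of your own. Each camera call takes 0.05 s, during which the arm holds its last target.

### The job

Slide the blue specimen carrier along the bench, without lifting or tipping it, until it lies wholly inside the yellow ring; only then take the orange-handled loupe from its rest. Hold the loupe still and level above the carrier with the whole black specimen in view through the lens from straight above and the lens at the height of the red collar on the gauge post, and finish still holding it there: do not put it down, and let only the gripper carry it. Leave the other things on the bench and the collar where they are, and never touch the carrier or its specimen with the loupe.

Things in the scene. Friction and masses are not known exactly. Their poses are not given: they have to be found in the camera images.
- carrier: Loose round specimen carrier to be slid: blue disc, 96 mm diameter, 18 mm high, about 0.3 kg (varies by a third), too wide to grasp across; in its middle stands a black specimen mount 30 mm in diameter that rises 12 mm above the disc (top at 30 mm). Origin: centre of the underside, z up.
- specimen (a point): Centre of the top face of the black specimen mount on the carrier, 30 mm above the carrier's underside.
- ring_centre (a point): Centre, at bench height, of the yellow ring printed flat on the grey inspection mat (which is flush with the bench and does not hinder sliding). The ring's inner diameter is 120 mm, outer 140 mm. Its x axis points to the gauge post.
- station: The fixed inspection mat with the gauge post; origin at the ring's centre at bench height. The gauge post stands at +130 mm on its own x axis: foot 44 x 44 x 16 mm, rod 12 mm in diameter up to 230 mm. A red collar sits on the rod.
- focal_mark (a point): Centre of the red collar on the gauge post: 28 mm in diameter and 20 mm high, this point at half height on the rod's axis; a red pin 6 mm thick reaches from it towards the ring, up to 47 mm from the rod's axis. Its height, 105 to 175 mm above the bench from one start to another, is the focal height for the lens. The collar is stiff on the rod; it is not to be moved.
- loupe: Loose loupe, about 0.12 kg (varies by a quarter), lying level on its rest: straight orange handle along its own x axis, 110 mm long, 16 mm wide (y) and 16 mm high (z), then a short neck and a round steel lens ring, 72 mm outside and 60 mm inside diameter, 10 mm thick. Origin: middle of the handle (centre of its section), 50 mm above the bench at the start; z up. Centre of mass about 20 mm from the origin towards the lens. Good to grip from above across the handle's middle.
- lens (a point): Centre of the lens, in the middle of its thickness: 100 mm from the loupe's origin along its +x axis, at the same height as the handle's centre line.
- loupe_rest: Fixed aluminium rest of the loupe, base 130 x 50 x 8 mm, origin at the centre of its underside, x along the loupe's handle. Two forks, 84 mm apart (8 mm thick, 34 mm wide), carry the handle near its ends: its underside lies at 42 mm, and fork cheeks beside it reach up to 52 mm with about 1.5 mm play. Between the forks the handle is free on both sides and below, down to the base. Lift the loupe straight up.
- amber_bottle: Bystander: amber bottle with a blue cap, 60 mm diameter, 115 mm high. Origin: centre of the underside.
- white_jar: Bystander: white jar with a red cap, 64 mm diameter, 75 mm high. Origin: centre of the underside.
- beaker: Bystander: white open beaker, 68 mm diameter, 85 mm high. Origin: centre of the underside.
- tip_box: Bystander: orange box with a white lid, 78 x 118 x 54 mm. Origin: centre of the underside.
- spatula: Bystander: flat spatula with a blue handle, 170 mm long, lying on the bench near the robot. Its x axis runs along it.
Mind the look-alikes: they are no part of the job. Leave any purple look-alike of the loupe alone.

How it is judged:
By the outcome, as a careful person would: the job done as asked, in the order asked, and still so for the second after the job is handed in, while the arm keeps its last pose, push and grip.
It also fails if it takes over 61 s, if anything falls off the work surface, if the arm or the gripper's body presses on something with over 40 N, if the wrist force passes 120 N, or if a joint passes its speed limit or range.

## Working session

There is one attempt and no reset: what is moved stays moved. The work goes in short steps, Python scripts to look and compute and a tool call to move; the robot and the scene stay as the last step left them, time stands still between calls to the robot, and variables do not carry over. Pictures are saved under pics/ and viewed, and the job is handed in when it is done.

Besides the shell and the picture viewer there is one more tool, called as a command line: name --argument value ..., lists and objects as JSON in quotes. drive_tool: Moves the arm, as the interface text tells. Its arguments: {"type":"object","properties":{"moves":{"type":"array"},"grip_force":{"type":"number"}},"required":["moves"]}

```bash
mkdir -p pics; cat > h.py <<'E'
import numpy as np, cv2
from bench import status, vision, workorder
def cam(n,save=None):
    c=vision.read_camera(n); c['R']=np.array(c['R']);c['t']=np.array(c['t']);c['name']=n
    c['f']=200/np.tan(np.radians(c['vertical_fov'])/2)
    if save: cv2.imwrite('pics/%s.png'%save,cv2.cvtColor(c['image'],cv2.COLOR_RGB2BGR))
    return c
def ray(c,u,v):
    x=(u-c['cx'])/c['f'];y=(v-c['cy'])/c['f']
    if c['name']=='wrist':
        r=np.hypot(x,y); s=np.sin(r)/r if r>1e-9 else 1
        d=np.array([x*s,y*s,np.cos(r)])
    else: d=np.array([x,y,1.])
    return -c['R'].T@c['t'], c['R'].T@d
def onz(c,u,v,z):
    o,d=ray(c,u,v); return o+d*(z-o[2])/d[2]
def proj(c,X):
    p=c['R']@np.array(X)+c['t']
    if c['name']=='wrist':
        r=np.hypot(p[0],p[1]);th=np.arctan2(r,p[2]);return c['cx']+c['f']*th*p[0]/r,c['cy']+c['f']*th*p[1]/r
    return c['cx']+c['f']*p[0]/p[2],c['cy']+c['f']*p[1]/p[2]
def st():
    s=status.get_state()
    for k in s: print(k,np.round(s[k],4))
E
python3 - <<'E'
from h import *
for n in ['scene','top','wrist']:
    c=cam(n,n+'0'); print(n,c['f'],-c['R'].T@c['t'],c['R'][2])
st()
E
```

```text
scene 393.0963071439705 [ 1.26813211 -0.90320136  0.79938449] [-0.51762542  0.67031581 -0.53173362]
top 447.1555585704163 [0.41213714 0.00395856 1.35485263] [ 0.11809964  0.0012626  -0.99300095]
wrist 309.70691628693146 [ 0.31713138 -0.54554038  0.37278696] [-0.30190744 -0.12302705 -0.94536567]
time_s 0.15
joint_positions [ 1.2835  0.5082 -0.2375  1.5009  0.1257  1.1489 -0.1548]
joint_vel [ 0.0012 -0.0017 -0.0018 -0.0019  0.0011 -0.0026  0.0005]
joint_efforts [-3.60000e-03 -6.21007e+01 -2.19030e+00 -2.49840e+01  1.25000e-02
  9.10000e-03  0.00000e+00]
tool_pos [ 0.239  -0.5771  0.2496]
tcp_rot [-3.1402  0.      0.3928]
force [-0.2785 -0.4187 -1.0481]
moment [ 0.0352 -0.0265 -0.077 ]
gripper_width 0.0854
```

View pics/scene0.png

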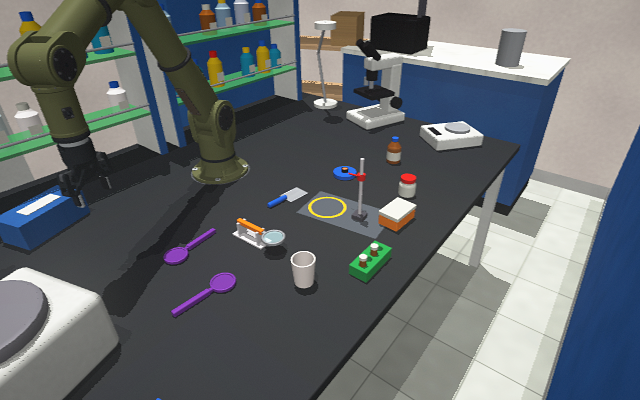

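View pics/top0.png

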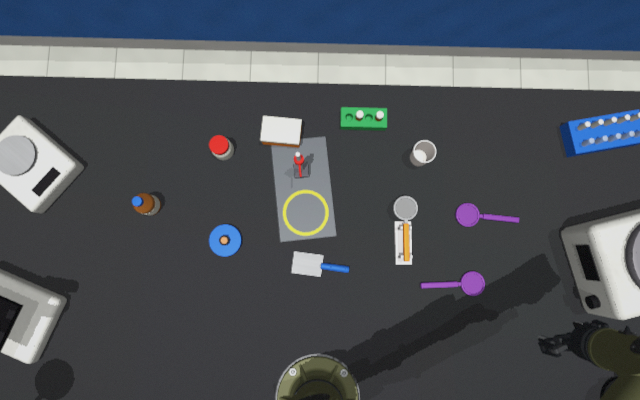

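View pics/wrist0.png

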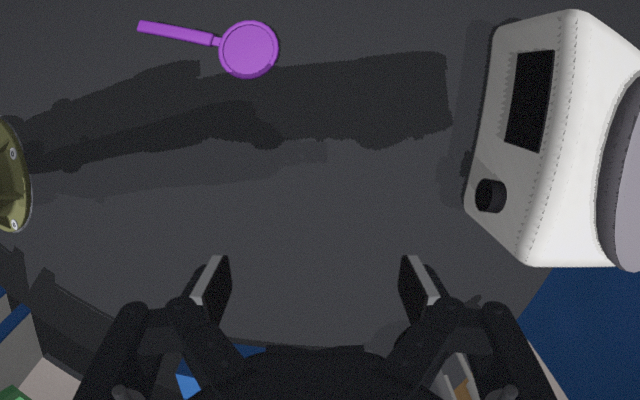

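The loupe with the orange handle is at top-view (405,225) on the white rest. The purple look-alikes are at (485,217) and (455,284). The carrier is the blue disc at (225,240), the ring is at (306,212), and the post with the red collar is at (299,160).

```bash
cat > m.py <<'E'
from h import *
def hsv(c): return cv2.cvtColor(c['image'],cv2.COLOR_RGB2HSV)
def mask(c,lo,hi,box):
    m=cv2.inRange(hsv(c),lo,hi); k=np.zeros_like(m);x0,y0,x1,y1=box;k[y0:y1,x0:x1]=m[y0:y1,x0:x1];return k
def cen(m):
    ys,xs=np.nonzero(m);return xs.mean(),ys.mean(),len(xs)
def ell(m):
    cs,_=cv2.findContours(m,cv2.RETR_EXTERNAL,cv2.CHAIN_APPROX_NONE);k=max(cs,key=cv2.contourArea);return k
def fitc(c,m,z):
    k=ell(m)[:,0,:].astype(float); P=np.array([onz(c,u,v,z)[:2] for u,v in k])
    A=np.c_[2*P,np.ones(len(P))];s=np.linalg.lstsq(A,(P**2).sum(1),rcond=None)[0]
    return s[:2],np.sqrt(s[2]+s[0]**2+s[1]**2)
def tri(c1,p1,c2,p2):
    o1,d1=ray(c1,*p1);o2,d2=ray(c2,*p2);d1/=np.linalg.norm(d1);d2/=np.linalg.norm(d2)
    s=np.linalg.lstsq(np.c_[d1,-d2],o2-o1,rcond=None)[0];a=o1+s[0]*d1;b=o2+s[1]*d2
    return (a+b)/2,np.linalg.norm(a-b)
E
python3 - <<'E'
from m import *
t=cam('top');s=cam('scene')
print('carrier',fitc(t,mask(t,(100,120,60),(125,255,255),(195,215,255,265)),.018))
print('carrier sc',fitc(s,mask(s,(100,120,60),(125,255,255),(325,160,366,185)),.018))
print('ring out',fitc(t,mask(t,(22,100,100),(35,255,255),(275,180,340,245)),0))
print('ring sc',fitc(s,mask(s,(22,100,100),(35,255,255),(295,190,355,225)),0))
hm=mask(t,(8,120,120),(21,255,255),(390,215,420,270));r=cv2.minAreaRect(ell(hm));print(r,cen(hm))
print([onz(t,*p,.058)[:2].round(4) for p in cv2.boxPoints(r)])
hs=mask(s,(8,120,120),(21,255,255),(225,210,275,245));rs=cv2.minAreaRect(ell(hs));print(rs,tri(t,r[0],s,rs[0]))
for nm,c,b in(('t',t,(285,140,315,185)),('s',s,(340,150,375,200))):
    m=mask(c,(0,130,80),(6,255,255),b)|mask(c,(174,130,80),(180,255,255),b);print(nm,cen(m),cv2.boundingRect(m))
for n,c,b in(('cT',t,(185,120,345,280)),('lT',t,(370,180,450,280)),('cS',s,(320,140,400,230)),('lS',s,(220,200,300,260))):
    x0,y0,x1,y1=b;cv2.imwrite('pics/%s.png'%n,cv2.resize(cv2.cvtColor(c['image'][y0:y1,x0:x1],cv2.COLOR_RGB2BGR),None,fx=5 if n!='cT' else 3.5,fy=5 if n!='cT' else 3.5,interpolation=cv2.INTER_CUBIC))
a=[cv2.imread('pics/%s.png'%n) for n in('cT','cS','lT','lS')]
a=[cv2.resize(i,(int(i.shape[1]*290/i.shape[0]),290)) for i in a]
def pad(i):return cv2.copyMakeBorder(i,0,0,0,max(0,400-i.shape[1]),cv2.BORDER_CONSTANT)[:,:400]
cv2.imwrite('pics/crop1.png',np.vstack([np.hstack([pad(a[0]),pad(a[1])]),np.hstack([pad(a[2]),pad(a[3])])]))
E
```

```text
carrier (array([0.4478633 , 0.28731711]), np.float64(0.048287308441149056))
carrier sc (array([0.4558271 , 0.26720045]), np.float64(0.052107963993392084))
ring out (array([0.53803618, 0.05054494]), np.float64(0.06835681828931138))
ring sc (array([0.53861054, 0.04612863]), np.float64(0.06810155523903))
((405.5, 242.0), (36.0, 5.0), 90.0) (np.float64(405.64285714285717), np.float64(241.28571428571428), 210)
[array([ 0.5049, -0.236 ]), array([ 0.5052, -0.2505]), array([ 0.4015, -0.2506]), array([ 0.4012, -0.2362])]
((249.50143432617188, 225.55950927734375), (28.20905303955078, 6.44018030166626), 25.20112419128418) (array([ 0.45235539, -0.24636109,  0.04738683]), np.float64(0.0027583970475057876))
t (np.float64(298.9759036144578), np.float64(163.40963855421685), 83) (294, 155, 10, 22)
s (np.float64(359.16883116883116), np.float64(176.02597402597402), 77) (349, 172, 17, 9)
```

View pics/crop1.png

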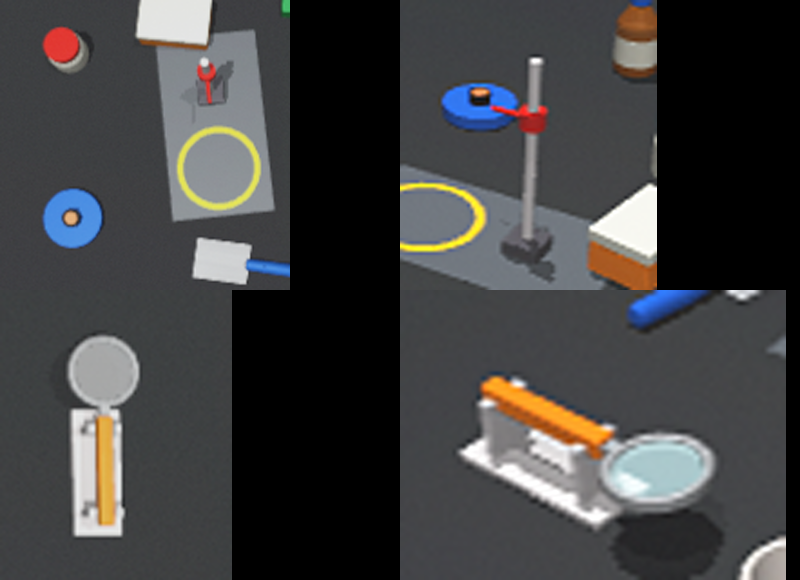

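The carrier (top-view 225,240; r≈48 mm, which matches), the ring (r≈68–70 mm) and the loupe with the only orange handle are confirmed in the crop. Next I measure the post, collar and lens.

```bash
python3 - <<'E'
from m import *
t=cam('top');s=cam('scene')
# lens
g=mask(t,(0,0,110),(180,60,255),(388,192,422,219));print('lens',fitc(t,g,.052),cv2.boundingRect(g))
# rod top white in top view
w=mask(t,(0,0,170),(180,50,255),(290,146,305,160));cw=cen(w);print('rodtop',cw,onz(t,cw[0],cw[1],.23))
# rod in scene
w=mask(s,(0,0,130),(180,50,255),(355,150,370,172));cw2=cen(w);print(cw2,cv2.boundingRect(w))
print(tri(t,cw[:2],s,(cw2[0],cv2.boundingRect(w)[1]+1)))
P=onz(t,cw[0],cw[1],.23)
m=mask(s,(0,130,80),(6,255,255),(340,150,375,200))|mask(s,(174,130,80),(180,255,255),(340,150,375,200))
for u in range(349,367):
    ys=np.nonzero(m[:,u])[0]
    if len(ys):print(u,ys.min(),ys.max(),end='; ')
print()
for z in (0,.016,.1,.12,.14,.16,.18,.2,.23):print(z,np.round(proj(s,[P[0],P[1],z]),1),np.round(proj(t,[P[0],P[1],z]),1))
fm=mask(t,(0,0,0),(180,90,90),(290,160,312,180))
print('spat',onz(t,323,253,0),onz(t,323,276,0))
E
```

```text
lens (array([ 0.55435145, -0.24338475]), np.float64(0.034677788487606186)) (393, 196, 25, 23)
rodtop (np.float64(297.1904761904762), np.float64(153.85714285714286), 21) [0.66629485 0.06756537 0.23      ]
(np.float64(361.2631578947368), np.float64(164.5), 38) (360, 158, 4, 14)
(array([0.66610831, 0.06685312, 0.22495639]), np.float64(0.003245484521609302))
349 173 173; 350 173 174; 351 173 174; 352 174 174; 353 174 175; 354 174 175; 355 174 175; 356 174 176; 357 173 179; 358 172 180; 359 172 180; 360 175 180; 361 175 180; 362 175 180; 363 173 180; 364 173 180; 365 173 175; 
0 [359.1 216. ] [300.9 170.5]
0.016 [359.3 212.2] [300.7 169.5]
0.1 [360.3 191.8] [299.5 164. ]
0.12 [360.5 186.8] [299.1 162.6]
0.14 [360.8 181.6] [298.8 161.1]
0.16 [361.1 176.4] [298.5 159.6]
0.18 [361.3 171.1] [298.1 158. ]
0.2 [361.6 165.7] [297.8 156.4]
0.23 [362.  157.4] [297.2 153.9]
spat [ 0.41593771 -0.0061041   0.        ] [ 0.34760765 -0.00766528  0.        ]
```

```bash
cat > plan.py <<'E'
import sys,json
from h import *
from scipy.spatial.transform import Rotation as Ro
def plan(way,gain=1.0,step=.045,rstep=.14,cur=None):
    s=status.get_state(); p=np.array(s['tool_pos']);yaw=s['tcp_rot'][2]
    for w in way:
        q=np.array(w[:3]);dy=(w[3]-yaw+np.pi)%(2*np.pi)-np.pi
        n=max(int(np.ceil(max(np.linalg.norm(q-p)/step,abs(dy)/rstep))),1)
        out=[]
        for i in range(n):
            d=(q-p)/n; c,sn=np.cos(yaw+dy*i/n),np.sin(yaw+dy*i/n)
            out.append(dict(dx=round((c*d[0]+sn*d[1])*100,1),dy=round((sn*d[0]-c*d[1])*100,1),dz=round(-d[2]*100,1),rz=round(-dy/n,3)))
        print('->',w,n);[print(json.dumps(o)) for o in out]
        p=q;yaw=yaw+dy
    print(s['time_s'])
E
python3 - <<'E'
from plan import *
plan([(.42,-.35,.25,.39),(.48,-.05,.25,1.2),(.4215,.357,.25,1.932)])
E
```

```text
-> (0.42, -0.35, 0.25, 0.39) 7
{"dx": 3.6, "dy": -2.0, "dz": 0.0, "rz": 0.0}
{"dx": 3.6, "dy": -2.0, "dz": 0.0, "rz": 0.0}
{"dx": 3.6, "dy": -2.0, "dz": 0.0, "rz": 0.0}
{"dx": 3.6, "dy": -2.0, "dz": 0.0, "rz": 0.0}
{"dx": 3.6, "dy": -2.0, "dz": 0.0, "rz": 0.0}
{"dx": 3.6, "dy": -2.0, "dz": 0.0, "rz": 0.0}
{"dx": 3.6, "dy": -2.0, "dz": 0.0, "rz": 0.0}
-> (0.48, -0.05, 0.25, 1.2) 7
{"dx": 2.4, "dy": -3.6, "dz": -0.0, "rz": -0.116}
{"dx": 2.8, "dy": -3.3, "dz": -0.0, "rz": -0.116}
{"dx": 3.2, "dy": -3.0, "dz": -0.0, "rz": -0.116}
{"dx": 3.5, "dy": -2.6, "dz": -0.0, "rz": -0.116}
{"dx": 3.8, "dy": -2.2, "dz": -0.0, "rz": -0.116}
{"dx": 4.0, "dy": -1.7, "dz": -0.0, "rz": -0.116}
{"dx": 4.2, "dy": -1.2, "dz": -0.0, "rz": -0.116}
-> (0.4215, 0.357, 0.25, 1.932) 10
{"dx": 3.6, "dy": -2.0, "dz": -0.0, "rz": -0.073}
{"dx": 3.7, "dy": -1.8, "dz": -0.0, "rz": -0.073}
{"dx": 3.8, "dy": -1.5, "dz": -0.0, "rz": -0.073}
{"dx": 3.9, "dy": -1.2, "dz": -0.0, "rz": -0.073}
{"dx": 4.0, "dy": -0.9, "dz": -0.0, "rz": -0.073}
{"dx": 4.1, "dy": -0.6, "dz": -0.0, "rz": -0.073}
{"dx": 4.1, "dy": -0.3, "dz": -0.0, "rz": -0.073}
{"dx": 4.1, "dy": -0.0, "dz": -0.0, "rz": -0.073}
{"dx": 4.1, "dy": 0.3, "dz": -0.0, "rz": -0.073}
{"dx": 4.1, "dy": 0.6, "dz": -0.0, "rz": -0.073}
0.35
```

drive_tool --moves '[{"dx": 3.6, "dy": -2.0, "claw": 0.6}, {"dx": 3.6, "dy": -2.0}, {"dx": 3.6, "dy": -2.0}, {"dx": 3.6, "dy": -2.0}, {"dx": 3.6, "dy": -2.0}, {"dx": 3.6, "dy": -2.0}, {"dx": 3.6, "dy": -2.0}]'

```text
schema error: expected keys dx, dy, dz, rx, ry, rz, claw
```

All keys are required.

drive_tool --moves '[{"dx": 3.6, "dy": -2.0, "dz": 0, "rx": 0, "ry": 0, "rz": 0, "claw": 0.6}, {"dx": 3.6, "dy": -2.0, "dz": 0, "rx": 0, "ry": 0, "rz": 0, "claw": 0.6}, {"dx": 3.6, "dy": -2.0, "dz": 0, "rx": 0, "ry": 0, "rz": 0, "claw": 0.6}, {"dx": 3.6, "dy": -2.0, "dz": 0, "rx": 0, "ry": 0, "rz": 0, "claw": 0.6}, {"dx": 3.6, "dy": -2.0, "dz": 0, "rx": 0, "ry": 0, "rz": 0, "claw": 0.6}, {"dx": 3.6, "dy": -2.0, "dz": 0, "rx": 0, "ry": 0, "rz": 0, "claw": 0.6}, {"dx": 3.6, "dy": -2.0, "dz": 0, "rx": 0, "ry": 0, "rz": 0, "claw": 0.6}]' --grip_force 40

```text
time_s: 1.05
tool_pos: [0.4192, -0.3511, 0.2485]
tcp_rot: [3.14, 0.003, 0.378]
force: [0.8, 0.6, -0.5]
gripper_width: 0.0512
```

drive_tool --moves '[{"dx": 2.4, "dy": -3.6, "dz": 0, "rx": 0, "ry": 0, "rz": -0.12, "claw": 0.6}, {"dx": 2.8, "dy": -3.3, "dz": 0, "rx": 0, "ry": 0, "rz": -0.12, "claw": 0.6}, {"dx": 3.2, "dy": -3.0, "dz": 0, "rx": 0, "ry": 0, "rz": -0.12, "claw": 0.6}, {"dx": 3.5, "dy": -2.6, "dz": 0, "rx": 0, "ry": 0, "rz": -0.12, "claw": 0.6}, {"dx": 3.8, "dy": -2.2, "dz": 0, "rx": 0, "ry": 0, "rz": -0.12, "claw": 0.6}, {"dx": 4.0, "dy": -1.7, "dz": 0, "rx": 0, "ry": 0, "rz": -0.12, "claw": 0.6}, {"dx": 4.2, "dy": -1.2, "dz": 0, "rx": 0, "ry": 0, "rz": -0.12, "claw": 0.6}]'

```text
time_s: 1.75
tool_pos: [0.4795, -0.0397, 0.2485]
tcp_rot: [3.137, 0.004, 1.25]
force: [1.3, 0.6, 0.4]
gripper_width: 0.0514
```

drive_tool --moves '[{"dx": 3.6, "dy": -2.0, "dz": 0, "rx": 0, "ry": 0, "rz": -0.073, "claw": 0.6}, {"dx": 3.7, "dy": -1.8, "dz": 0, "rx": 0, "ry": 0, "rz": -0.073, "claw": 0.6}, {"dx": 3.8, "dy": -1.5, "dz": 0, "rx": 0, "ry": 0, "rz": -0.073, "claw": 0.6}, {"dx": 3.9, "dy": -1.2, "dz": 0, "rx": 0, "ry": 0, "rz": -0.073, "claw": 0.6}, {"dx": 4.0, "dy": -0.9, "dz": 0, "rx": 0, "ry": 0, "rz": -0.073, "claw": 0.6}, {"dx": 4.1, "dy": -0.6, "dz": 0, "rx": 0, "ry": 0, "rz": -0.073, "claw": 0.6}, {"dx": 4.1, "dy": -0.3, "dz": 0, "rx": 0, "ry": 0, "rz": -0.073, "claw": 0.6}, {"dx": 4.1, "dy": 0, "dz": 0, "rx": 0, "ry": 0, "rz": -0.073, "claw": 0.6}, {"dx": 4.1, "dy": 0.3, "dz": 0, "rx": 0, "ry": 0, "rz": -0.073, "claw": 0.6}, {"dx": 4.1, "dy": 0.6, "dz": 0, "rx": 0, "ry": 0, "rz": -0.073, "claw": 0.6}]'

```text
time_s: 2.75
tool_pos: [0.3922, 0.3788, 0.2482]
tcp_rot: [3.133, 0.009, 2.01]
force: [-0.3, 0.2, 0.1]
gripper_width: 0.0514
```

```bash
python3 - <<'E'
from m import *
from plan import *
plan([(.4215,.357,.1,1.932)])
t=cam('top','top1');s=cam('scene','scene1');w=cam('wrist','wrist1')
print('carrier',fitc(t,mask(t,(100,120,60),(125,255,255),(195,215,255,265)),.018))
st()
E
```

```text
-> (0.4215, 0.357, 0.1, 1.932) 4
{"dx": -0.8, "dy": 0.4, "dz": 3.7, "rz": 0.019}
{"dx": -0.8, "dy": 0.4, "dz": 3.7, "rz": 0.019}
{"dx": -0.8, "dy": 0.5, "dz": 3.7, "rz": 0.019}
{"dx": -0.8, "dy": 0.5, "dz": 3.7, "rz": 0.019}
2.75
carrier (array([0.44783973, 0.28737225]), np.float64(0.04831677640842344))
time_s 2.9
joint_positions [-0.2716  0.4724 -0.8389  1.7154  0.3951  1.126  -0.7873]
joint_vel [ 0.0562 -0.0194  0.0494  0.0336  0.0042  0.0066  0.0031]
joint_efforts [-2.23680e+00 -5.04334e+01 -9.84960e+00 -2.38571e+01 -3.79000e-02
 -2.24400e-01 -5.85000e-02]
tool_pos [0.3907 0.3803 0.2481]
tcp_rot [3.1338 0.0061 2.0126]
force [ 0.5351  0.5751 -0.2622]
moment [0.0048 0.0135 0.0337]
gripper_width 0.0514
```

View pics/wrist1.png

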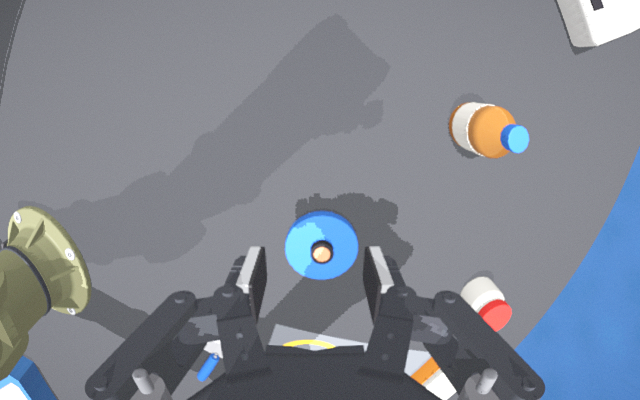

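View pics/top1.png

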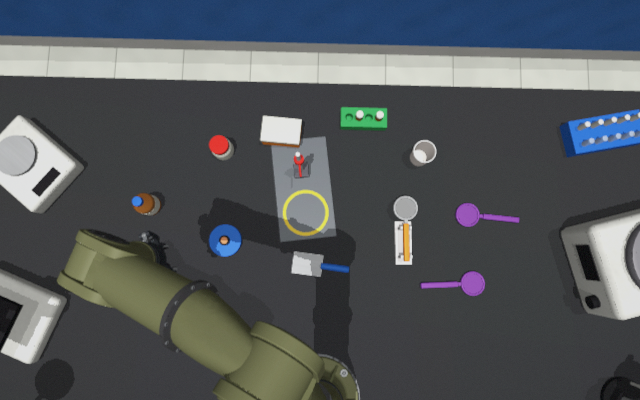

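The wrist view shows the carrier centred at (322,245) between the fingers. I'll go down behind it.

drive_tool --moves '[{"dx": -0.8, "dy": 0.4, "dz": 3.7, "rx": 0, "ry": 0, "rz": 0.02, "claw": 0.6}, {"dx": -0.8, "dy": 0.4, "dz": 3.7, "rx": 0, "ry": 0, "rz": 0.02, "claw": 0.6}, {"dx": -0.8, "dy": 0.5, "dz": 3.7, "rx": 0, "ry": 0, "rz": 0.02, "claw": 0.6}, {"dx": -0.8, "dy": 0.5, "dz": 3.7, "rx": 0, "ry": 0, "rz": 0.02, "claw": 0.6}, {"dx": 0, "dy": 0, "dz": 3, "rx": 0, "ry": 0, "rz": 0, "claw": 0.6}, {"dx": 0, "dy": 0, "dz": 2.5, "rx": 0, "ry": 0, "rz": 0, "claw": 0.6}, {"dx": 0, "dy": 0, "dz": 0, "rx": 0, "ry": 0, "rz": 0, "claw": 0.6}]'

```text
time_s: 3.6
tool_pos: [0.4293, 0.348, 0.0401]
tcp_rot: [3.129, 0.011, 1.914]
force: [-0.1, 0.1, 0.1]
gripper_width: 0.0511
```

```bash
python3 - <<'E'
from m import *
from plan import *
w=cam('wrist','wrist2')
print('carrier w',fitc(w,mask(w,(100,120,60),(125,255,255),(230,100,410,330)),.018))
plan([(.4215,.357,.024,1.932)])
st()
E
```

```text
carrier w (array([0.44215003, 0.31562416]), np.float64(0.030179283874292896))
-> (0.4215, 0.357, 0.024, 1.932) 1
{"dx": 1.1, "dy": -0.5, "dz": 1.8, "rz": -0.018}
3.65
time_s 3.65
joint_positions [-0.3454  0.7116 -0.6183  1.9338  0.6577  0.6989 -1.027 ]
joint_vel [ 0.0036 -0.0414 -0.0385 -0.0331 -0.0172  0.0231  0.0152]
joint_efforts [ -1.1121 -59.1127  -8.8254 -14.0734   0.2369  -0.4285  -0.2065]
tool_pos [0.4298 0.3488 0.0417]
tcp_rot [3.1272 0.0104 1.9141]
force [ 0.7437 -0.2456  0.7192]
moment [ 0.0394  0.016  -0.0328]
gripper_width 0.0511
```

View pics/wrist2.png

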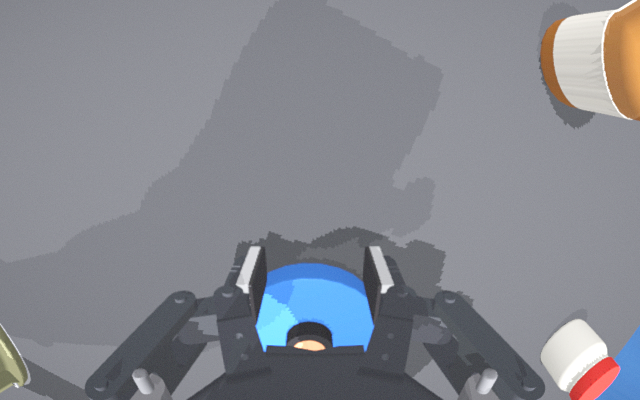

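drive_tool --moves '[{"dx": 1.5, "dy": -0.4, "dz": 0, "rx": 0, "ry": 0, "rz": -0.02, "claw": 0.6}, {"dx": 0, "dy": 0, "dz": 1.0, "rx": 0, "ry": 0, "rz": 0, "claw": 0.6}, {"dx": 0, "dy": 0, "dz": 0.7, "rx": 0, "ry": 0, "rz": 0, "claw": 0.6}, {"dx": 0, "dy": 0, "dz": 0, "rx": 0, "ry": 0, "rz": 0, "claw": 0.6}]'

```text
time_s: 4.05
tool_pos: [0.4225, 0.3642, 0.0281]
tcp_rot: [3.12, 0.008, 1.934]
force: [0.7, 0.7, -0.3]
gripper_width: 0.0513
```

```bash
python3 - <<'E'
from m import *
from plan import *
w=cam('wrist','wrist3');s=cam('scene')
cv2.imwrite('pics/s3.png',cv2.resize(cv2.cvtColor(s['image'][120:220,280:410],cv2.COLOR_RGB2BGR),None,fx=5,fy=5))
plan([(.4215,.357,.024,1.932)])
st()
E
```

```text
-> (0.4215, 0.357, 0.024, 1.932) 1
{"dx": -0.6, "dy": -0.4, "dz": 0.4, "rz": 0.002}
4.15
time_s 4.15
joint_positions [-0.3867  0.7319 -0.601   1.9369  0.686   0.6709 -1.059 ]
joint_vel [ 0.0048 -0.0009 -0.0001  0.0008 -0.0021  0.0035  0.0008]
joint_efforts [-1.59400e-01 -6.11792e+01 -8.56570e+00 -1.37278e+01  1.14200e-01
 -6.19000e-02 -3.05000e-02]
tool_pos [0.4228 0.3641 0.0284]
tcp_rot [3.1202 0.0082 1.9339]
force [ 0.6806 -0.2642  0.1602]
moment [-0.0247  0.0091  0.0372]
gripper_width 0.0514
```

View pics/s3.png

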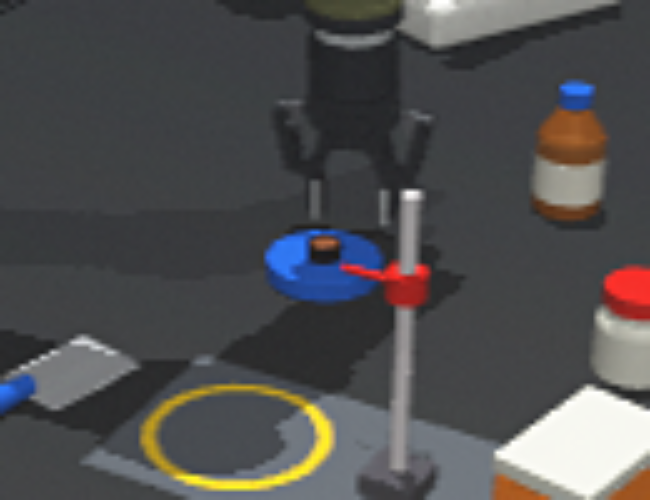

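View pics/wrist3.png

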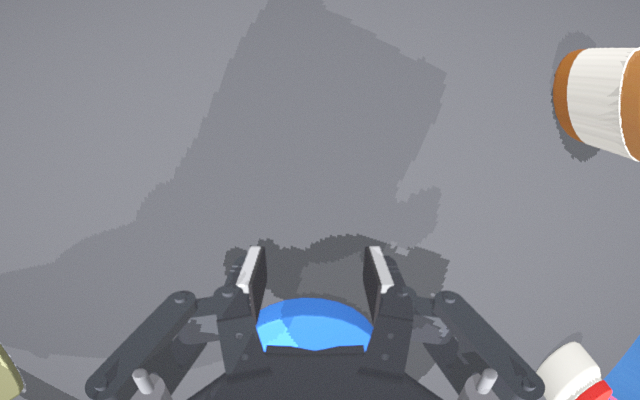

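drive_tool --moves '[{"dx": 0, "dy": -0.3, "dz": 0.4, "rx": 0.02, "ry": 0.008, "rz": 0, "claw": 0.6}, {"dx": 0, "dy": 0, "dz": 0.3, "rx": 0, "ry": 0, "rz": 0, "claw": 0.6}, {"dx": -1, "dy": 0, "dz": 0, "rx": 0, "ry": 0, "rz": 0, "claw": 0.6}, {"dx": -1, "dy": 0, "dz": 0, "rx": 0, "ry": 0, "rz": 0, "claw": 0.6}]'

```text
time_s: 4.55
tool_pos: [0.4273, 0.3444, 0.0214]
tcp_rot: [3.141, -0.002, 1.935]
force: [-0.4, 0.6, -0.3]
gripper_width: 0.0511
```

drive_tool --moves '[{"dx": -0.8, "dy": 0, "dz": 0, "rx": 0, "ry": 0, "rz": 0, "claw": 0.6}, {"dx": -0.8, "dy": 0, "dz": 0, "rx": 0, "ry": 0, "rz": 0, "claw": 0.6}, {"dx": -0.8, "dy": 0, "dz": 0, "rx": 0, "ry": 0, "rz": 0, "claw": 0.6}, {"dx": -0.8, "dy": 0, "dz": 0, "rx": 0, "ry": 0, "rz": 0, "claw": 0.6}, {"dx": -0.8, "dy": 0, "dz": 0, "rx": 0, "ry": 0, "rz": 0, "claw": 0.6}, {"dx": -0.8, "dy": 0, "dz": 0, "rx": 0, "ry": 0, "rz": 0, "claw": 0.6}]'

```text
time_s: 5.15
tool_pos: [0.4463, 0.2945, 0.0214]
tcp_rot: [3.141, -0.002, 1.934]
force: [-0.2, 1.7, -0.4]
gripper_width: 0.0511
```

```bash
python3 - <<'E'
from m import *
w=cam('wrist','wrist4');s=cam('scene');t=cam('top')
a=cv2.resize(cv2.cvtColor(s['image'][120:220,280:410],cv2.COLOR_RGB2BGR),(520,400))
b=cv2.resize(cv2.cvtColor(t['image'][190:290,190:260],cv2.COLOR_RGB2BGR),(280,400))
cv2.imwrite('pics/s4.png',np.hstack([a,b]))
st()
E
```

```text
time_s 5.3
joint_positions [-0.2376  0.7303 -0.614   1.9883  0.6958  0.6412 -0.9491]
joint_vel [-0.0155 -0.0009 -0.0112 -0.0056 -0.003  -0.0013 -0.0057]
joint_efforts [ 6.58200e-01 -5.98941e+01 -8.28040e+00 -1.25754e+01  4.97000e-02
  3.85000e-02  8.92000e-02]
tool_pos [0.4465 0.2942 0.0213]
tcp_rot [ 3.1409e+00 -1.3000e-03  1.9322e+00]
force [-0.0154  0.8276 -0.2516]
moment [ 0.0292 -0.0029  0.0713]
gripper_width 0.0511
```

View pics/s4.png

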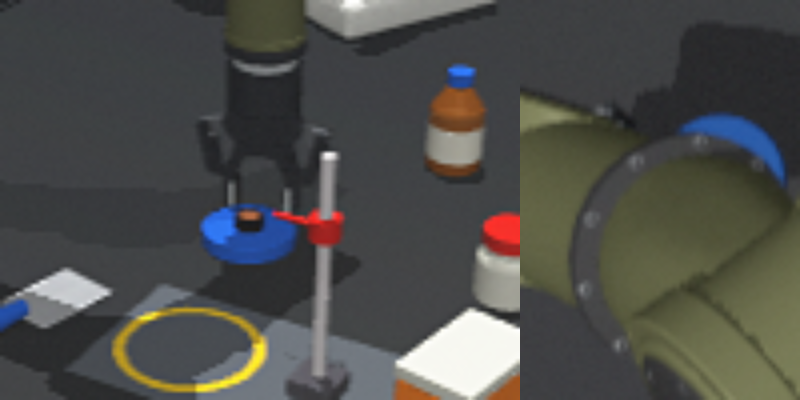

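View pics/wrist4.png

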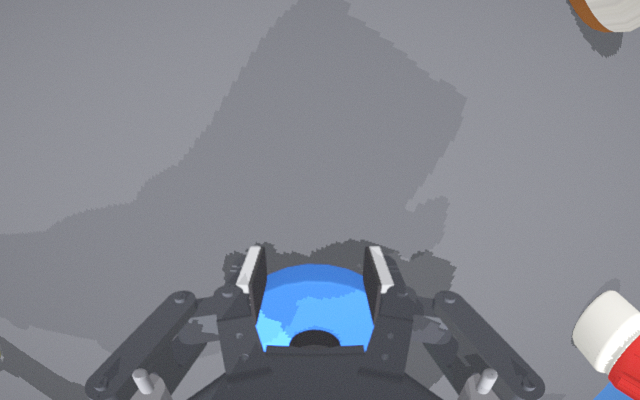

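The carrier is moving and staying level between the fingertips. I'll check where it really is using the specimen top in the scene view.

```bash
cat > sc.py <<'E'
from m import *
def disc(s):
    # blue disc silhouette in scene view near bench centre
    h=mask(s,(100,120,60),(125,255,255),(290,150,366,240))
    k=ell(h);x,y,w,hh=cv2.boundingRect(k);mid=(x+(w-1)/2)
    # top-face: leftmost/rightmost rows ~ major axis of top face
    z=h[y:y+hh,x:x+w]
    sp=cv2.inRange(hsv(s),(3,60,60),(18,230,255));k2=np.zeros_like(sp);k2[y:y+hh,x:x+w]=sp[y:y+hh,x:x+w]
    # specimen body (dark) + orange top: hull bbox inside disc
    print('bbox',x,y,w,hh)
    if k2.any():
        u,v,n=cen(k2);print('spec px',u,v,n,onz(s,u,v,.03)[:2].round(4))
    # lower silhouette -> base circle front; fit: project candidate center by bbox of circles
    from scipy.optimize import least_squares
    a=np.linspace(0,2*np.pi,90)
    def f(c):
        pts=np.array([proj(s,[c[0]+.048*np.cos(t),c[1]+.048*np.sin(t),zz]) for t in a for zz in(0,.018)])
        mn,mx=pts.min(0),pts.max(0);return [mn[0]-x+.5,mx[0]-(x+w-1)-.5,mn[1]-y+.5,mx[1]-(y+hh-1)-.5]
    r=least_squares(f,onz(s,x+w/2,y+hh/2,.01)[:2]);print('bbox centre',r.x.round(4),np.round(r.fun,1))
E
python3 - <<'E'
from sc import *
s=cam('scene');disc(s)
E
```

```text
bbox 330 171 25 15
spec px 342.0 173.5 10 [0.4694 0.2387]
bbox centre [0.4687 0.24  ] [ 0.7 -0.7 -0.2  0.3]
```

drive_tool --moves '[{"dx": -1, "dy": 0, "dz": 0, "rx": 0, "ry": 0, "rz": 0, "claw": 0.6}, {"dx": -1, "dy": 0, "dz": 0, "rx": 0, "ry": 0, "rz": 0, "claw": 0.6}, {"dx": -1, "dy": 0, "dz": 0, "rx": 0, "ry": 0, "rz": 0, "claw": 0.6}, {"dx": -1, "dy": 0, "dz": 0, "rx": 0, "ry": 0, "rz": 0, "claw": 0.6}, {"dx": -1, "dy": 0, "dz": 0, "rx": 0, "ry": 0, "rz": 0, "claw": 0.6}, {"dx": -1, "dy": 0, "dz": 0, "rx": 0, "ry": 0, "rz": 0, "claw": 0.6}, {"dx": -1, "dy": 0, "dz": 0, "rx": 0, "ry": 0, "rz": 0, "claw": 0.6}, {"dx": -1, "dy": 0, "dz": 0, "rx": 0, "ry": 0, "rz": 0, "claw": 0.6}, {"dx": -0.8, "dy": 0, "dz": 0, "rx": 0, "ry": 0, "rz": 0, "claw": 0.6}, {"dx": -0.6, "dy": 0, "dz": 0, "rx": 0, "ry": 0, "rz": 0, "claw": 0.6}]'

```text
time_s: 6.35
tool_pos: [0.482, 0.2025, 0.0216]
tcp_rot: [3.139, -0.005, 1.936]
force: [-0.8, 1.5, 1.0]
gripper_width: 0.0515
```

```bash
python3 - <<'E'
from sc import *
s=cam('scene');disc(s);from plan import *
print(status.get_state()['tcp_rot']);plan([(.5185,.099,.0214,1.932)],step=.01)
E
```

```text
bbox 323 182 26 17
spec px 335.6666666666667 185.06666666666666 15 [0.5033 0.1493]
bbox centre [0.5033 0.1484] [ 0.6 -0.6  0.1 -0. ]
[ 3.13902208 -0.0041968   1.93470948]
-> (0.5185, 0.099, 0.0214, 1.932) 11
{"dx": -1.0, "dy": -0.0, "dz": 0.0, "rz": 0.0}
{"dx": -1.0, "dy": -0.0, "dz": 0.0, "rz": 0.0}
{"dx": -1.0, "dy": -0.0, "dz": 0.0, "rz": 0.0}
{"dx": -1.0, "dy": -0.0, "dz": 0.0, "rz": 0.0}
{"dx": -1.0, "dy": -0.0, "dz": 0.0, "rz": 0.0}
{"dx": -1.0, "dy": -0.0, "dz": 0.0, "rz": 0.0}
{"dx": -1.0, "dy": -0.0, "dz": 0.0, "rz": 0.0}
{"dx": -1.0, "dy": -0.0, "dz": 0.0, "rz": 0.0}
{"dx": -1.0, "dy": -0.0, "dz": 0.0, "rz": 0.0}
{"dx": -1.0, "dy": -0.0, "dz": 0.0, "rz": 0.0}
{"dx": -1.0, "dy": -0.0, "dz": 0.0, "rz": 0.0}
6.4
```

drive_tool --moves '[{"dx": -1, "dy": 0, "dz": 0, "rx": 0, "ry": 0, "rz": 0, "claw": 0.6}, {"dx": -1, "dy": 0, "dz": 0, "rx": 0, "ry": 0, "rz": 0, "claw": 0.6}, {"dx": -1, "dy": 0, "dz": 0, "rx": 0, "ry": 0, "rz": 0, "claw": 0.6}, {"dx": -1, "dy": 0, "dz": 0, "rx": 0, "ry": 0, "rz": 0, "claw": 0.6}, {"dx": -1, "dy": 0, "dz": 0, "rx": 0, "ry": 0, "rz": 0, "claw": 0.6}, {"dx": -1, "dy": 0, "dz": 0, "rx": 0, "ry": 0, "rz": 0, "claw": 0.6}, {"dx": -1, "dy": 0, "dz": 0, "rx": 0, "ry": 0, "rz": 0, "claw": 0.6}, {"dx": -0.8, "dy": 0, "dz": 0, "rx": 0, "ry": 0, "rz": 0, "claw": 0.6}, {"dx": -0.7, "dy": 0, "dz": 0, "rx": 0, "ry": 0, "rz": 0, "claw": 0.6}, {"dx": -0.6, "dy": 0, "dz": 0, "rx": 0, "ry": 0, "rz": 0, "claw": 0.6}]'

```text
time_s: 7.4
tool_pos: [0.5173, 0.1105, 0.0214]
tcp_rot: [3.138, -0.006, 1.937]
force: [-0.3, 2.9, 3.3]
gripper_width: 0.0511
```

```bash
python3 - <<'E'
from sc import *
s=cam('scene','scene5');t=cam('top','top5');disc(s);from plan import *
plan([(.5185,.099,.0214,1.932)],step=.01)
E
```

```text
bbox 316 195 26 18
spec px 328.5 198.125 16 [0.5378 0.0583]
bbox centre [0.539  0.0567] [-0.1  0.1 -0.3  0.2]
-> (0.5185, 0.099, 0.0214, 1.932) 2
{"dx": -0.5, "dy": -0.1, "dz": -0.0, "rz": 0.002}
{"dx": -0.5, "dy": -0.1, "dz": -0.0, "rz": 0.002}
7.5
```

View pics/top5.png

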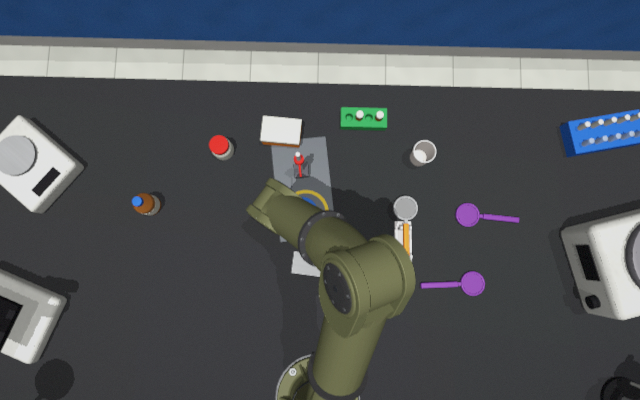

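drive_tool --moves '[{"dx": -0.5, "dy": -0.1, "dz": 0, "rx": 0, "ry": 0, "rz": 0, "claw": 0.6}, {"dx": -0.5, "dy": -0.1, "dz": 0, "rx": 0, "ry": 0, "rz": 0, "claw": 0.6}, {"dx": 0.3, "dy": 0, "dz": 0, "rx": 0, "ry": 0, "rz": 0, "claw": 0.6}, {"dx": 1, "dy": 0, "dz": 0, "rx": 0, "ry": 0, "rz": 0, "claw": 0.6}, {"dx": 2, "dy": 0, "dz": 0, "rx": 0, "ry": 0, "rz": 0, "claw": 0.6}, {"dx": 2, "dy": 0, "dz": -1, "rx": 0, "ry": 0, "rz": 0, "claw": 0.6}, {"dx": 1, "dy": 0, "dz": -3.5, "rx": 0, "ry": 0, "rz": 0, "claw": 0.6}, {"dx": 1, "dy": 0, "dz": -4, "rx": 0, "ry": 0, "rz": 0, "claw": 0.6}, {"dx": 0, "dy": 0, "dz": -4.5, "rx": 0, "ry": 0, "rz": 0, "claw": 0.6}, {"dx": 0, "dy": 0, "dz": -4.5, "rx": 0, "ry": 0, "rz": 0, "claw": 0.6}]'

```text
time_s: 8.5
tool_pos: [0.4848, 0.1728, 0.1981]
tcp_rot: [-3.128, -0.005, 1.942]
force: [1.3, 0.5, -0.8]
gripper_width: 0.0512
```

```bash
python3 - <<'E'
from sc import *
s=cam('scene','scene6');t=cam('top','top6');disc(s);w=cam('wrist','wrist6')
print('wrist carrier',fitc(w,mask(w,(100,120,60),(125,255,255),(230,100,410,345)),.018))
print('ring out',fitc(t,mask(t,(22,100,100),(35,255,255),(275,180,340,245)),0))
print('ring sc',fitc(s,mask(s,(22,100,100),(35,255,255),(295,190,355,225)),0))
from plan import *
plan([(.452,-.05,.25,.9),(.452,-.2435,.15,0)])
E
```

```text
bbox 314 196 27 18
spec px 327.88235294117646 199.8235294117647 17 [0.543  0.0479]
bbox centre [0.5388 0.048 ] [ 0.3 -0.3 -0.3  0.3]
wrist carrier (array([0.5360368 , 0.05527946]), np.float64(0.04855383755914606))
ring out (array([0.53818117, 0.05038632]), np.float64(0.06875989145360287))
ring sc (array([0.53831417, 0.04702588]), np.float64(0.06537283227827924))
-> (0.452, -0.05, 0.25, 0.9) 8
{"dx": -2.4, "dy": -1.4, "dz": -0.6, "rz": 0.13}
{"dx": -2.6, "dy": -1.1, "dz": -0.6, "rz": 0.13}
{"dx": -2.7, "dy": -0.7, "dz": -0.6, "rz": 0.13}
{"dx": -2.8, "dy": -0.4, "dz": -0.6, "rz": 0.13}
{"dx": -2.8, "dy": -0.0, "dz": -0.6, "rz": 0.13}
{"dx": -2.8, "dy": 0.4, "dz": -0.6, "rz": 0.13}
{"dx": -2.7, "dy": 0.7, "dz": -0.6, "rz": 0.13}
{"dx": -2.6, "dy": 1.1, "dz": -0.6, "rz": 0.13}
-> (0.452, -0.2435, 0.15, 0) 7
{"dx": -2.2, "dy": 1.7, "dz": 1.4, "rz": 0.129}
{"dx": -1.9, "dy": 2.0, "dz": 1.4, "rz": 0.129}
{"dx": -1.7, "dy": 2.2, "dz": 1.4, "rz": 0.129}
{"dx": -1.4, "dy": 2.4, "dz": 1.4, "rz": 0.129}
{"dx": -1.0, "dy": 2.6, "dz": 1.4, "rz": 0.129}
{"dx": -0.7, "dy": 2.7, "dz": 1.4, "rz": 0.129}
{"dx": -0.4, "dy": 2.7, "dz": 1.4, "rz": 0.129}
8.65
```

View pics/wrist6.png

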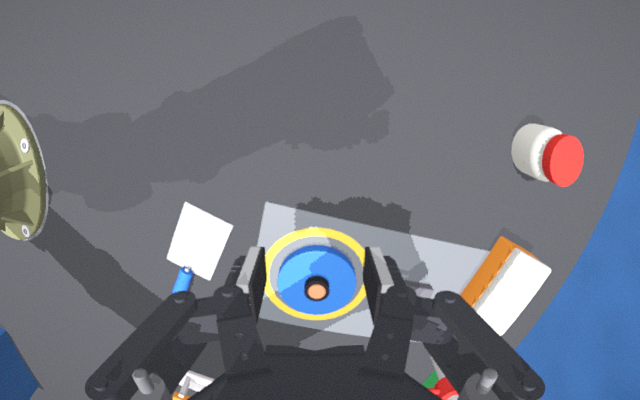

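View pics/scene6.png

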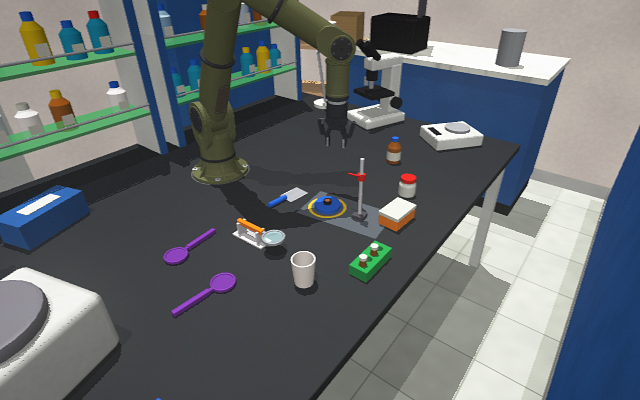

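The wrist view shows the yellow ring fully clear all round the blue disc, which is centred at (317,283). Now the loupe.

drive_tool --moves '[{"dx": -2.4, "dy": -1.4, "dz": -0.6, "rx": 0, "ry": 0, "rz": 0.13, "claw": 0.6}, {"dx": -2.6, "dy": -1.1, "dz": -0.6, "rx": 0, "ry": 0, "rz": 0.13, "claw": 0.6}, {"dx": -2.7, "dy": -0.7, "dz": -0.6, "rx": 0, "ry": 0, "rz": 0.13, "claw": 0.6}, {"dx": -2.8, "dy": -0.4, "dz": -0.6, "rx": 0, "ry": 0, "rz": 0.13, "claw": 0.6}, {"dx": -2.8, "dy": 0, "dz": -0.6, "rx": 0, "ry": 0, "rz": 0.13, "claw": 0.6}, {"dx": -2.8, "dy": 0.4, "dz": -0.6, "rx": 0, "ry": 0, "rz": 0.13, "claw": 0.6}, {"dx": -2.7, "dy": 0.7, "dz": -0.6, "rx": 0, "ry": 0, "rz": 0.13, "claw": 0.6}, {"dx": -2.6, "dy": 1.1, "dz": -0.6, "rx": 0, "ry": 0, "rz": 0.13, "claw": 0.6}]'

```text
time_s: 9.45
tool_pos: [0.4422, -0.0476, 0.2438]
tcp_rot: [-3.124, 0.012, 0.876]
force: [0.6, -0.0, -0.2]
gripper_width: 0.0516
```

drive_tool --moves '[{"dx": -2.2, "dy": 1.7, "dz": 1.4, "rx": 0, "ry": 0, "rz": 0.13, "claw": 0.6}, {"dx": -1.9, "dy": 2.0, "dz": 1.4, "rx": 0, "ry": 0, "rz": 0.13, "claw": 0.6}, {"dx": -1.7, "dy": 2.2, "dz": 1.4, "rx": 0, "ry": 0, "rz": 0.13, "claw": 0.6}, {"dx": -1.4, "dy": 2.4, "dz": 1.4, "rx": 0, "ry": 0, "rz": 0.13, "claw": 0.6}, {"dx": -1.0, "dy": 2.6, "dz": 1.4, "rx": 0, "ry": 0, "rz": 0.13, "claw": 0.6}, {"dx": -0.7, "dy": 2.7, "dz": 1.4, "rx": 0, "ry": 0, "rz": 0.13, "claw": 0.6}, {"dx": -0.4, "dy": 2.7, "dz": 1.4, "rx": 0, "ry": 0, "rz": 0.13, "claw": 0.6}, {"dx": 0, "dy": 0, "dz": 0, "rx": 0, "ry": 0, "rz": 0, "claw": 0.6}]'

```text
time_s: 10.25
tool_pos: [0.4231, -0.2455, 0.1377]
tcp_rot: [-3.141, 0.034, -0.076]
force: [0.4, -1.2, -0.1]
gripper_width: 0.0513
```

```bash
python3 - <<'E'
from sc import *
st()
s=cam('scene');t=cam('top','top7');w=cam('wrist','wrist7')
print('carrier',fitc(t,mask(t,(100,120,60),(125,255,255),(280,190,332,236)),.018))
print('ring out',fitc(t,mask(t,(22,100,100),(35,255,255),(275,180,340,245)),0))
hm=mask(w,(8,120,120),(21,255,255),(200,100,450,395));r=cv2.minAreaRect(ell(hm));print(r)
for z in(.05,.058):print([onz(w,*p,z)[:2].round(4) for p in cv2.boxPoints(r)])
E
```

```text
time_s 10.25
joint_positions [ 0.6546  0.4521 -0.2678  1.9784  0.1827  0.7666 -1.3705]
joint_vel [-0.0295 -0.0154 -0.061   0.02   -0.0128  0.0173  0.0266]
joint_efforts [ 2.18900e-01 -5.05697e+01 -1.68530e+00 -1.86776e+01  5.10000e-03
 -2.62700e-01 -7.09500e-01]
tool_pos [ 0.4231 -0.2455  0.1377]
tcp_rot [-3.1408  0.0343 -0.076 ]
force [ 0.362  -1.1696 -0.0987]
moment [ 0.0707 -0.0382 -0.0293]
gripper_width 0.0513
carrier (array([0.53724111, 0.05112408]), np.float64(0.04631795999293172))
ring out (array([0.53803618, 0.05054494]), np.float64(0.06835681828931138))
((318.23956298828125, 169.93545532226562), (142.77003479003906, 23.591073989868164), 84.38241577148438)
[array([ 0.5025, -0.2375]), array([ 0.5029, -0.2533]), array([ 0.3962, -0.2578]), array([ 0.3954, -0.2396])]
[array([ 0.5029, -0.238 ]), array([ 0.5033, -0.2531]), array([ 0.4006, -0.2574]), array([ 0.3999, -0.2399])]
```

View pics/wrist7.png

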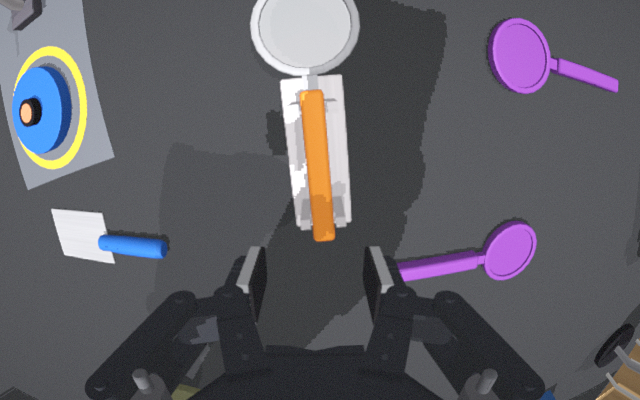

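View pics/top7.png

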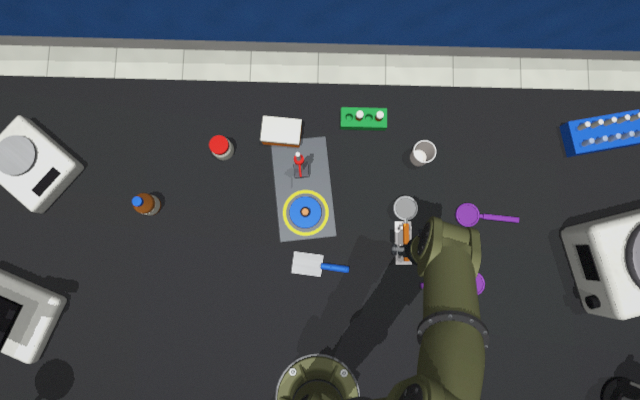

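Top view: the carrier is centred in the ring to about 1 mm. Next I align over the handle.

drive_tool --moves '[{"dx": 1.5, "dy": 0, "dz": 0, "rx": 0, "ry": 0.034, "rz": -0.08, "claw": 0.6}, {"dx": 1.5, "dy": 0, "dz": 2.0, "rx": 0, "ry": 0, "rz": 0, "claw": 0.6}, {"dx": 0, "dy": 0, "dz": 1.5, "rx": 0, "ry": 0, "rz": 0, "claw": 0.6}, {"dx": 0, "dy": 0, "dz": 0, "rx": 0, "ry": 0, "rz": 0, "claw": 0.6}]'

```text
time_s: 10.8
tool_pos: [0.4587, -0.2359, 0.106]
tcp_rot: [-3.138, -0.009, 0.032]
force: [0.8, 0.5, 0.6]
gripper_width: 0.0515
```

```bash
python3 - <<'E'
from sc import *
w=cam('wrist','wrist8');st()
hm=mask(w,(8,120,120),(21,255,255),(200,100,450,395));r=cv2.minAreaRect(ell(hm));print(r)
for z in(.05,.058):print([onz(w,*p,z)[:2].round(4) for p in cv2.boxPoints(r)])
from plan import *
plan([(.453,-.2445,.05,.01)])
E
```

```text
time_s 10.85
joint_positions [ 0.6307  0.5163 -0.2917  1.9757  0.2181  0.6719 -1.3338]
joint_vel [ 0.0076 -0.0228  0.0022 -0.0165 -0.0056  0.0141  0.0017]
joint_efforts [  0.9053 -52.8796  -1.7574 -16.3628   0.1987  -0.1174  -0.061 ]
tool_pos [ 0.4594 -0.2359  0.1069]
tcp_rot [-3.1379 -0.01    0.0323]
force [ 0.5246 -0.0874  0.4743]
moment [ 0.02   -0.0054 -0.0284]
gripper_width 0.0511
((331.95220947265625, 231.21481323242188), (27.144760131835938, 156.04998779296875), 1.2364076375961304)
[array([ 0.3946, -0.2397]), array([ 0.5089, -0.2378]), array([ 0.5091, -0.2538]), array([ 0.3944, -0.2598])]
[array([ 0.4012, -0.2395]), array([ 0.5103, -0.2376]), array([ 0.5106, -0.2529]), array([ 0.401 , -0.2587])]
-> (0.453, -0.2445, 0.05, 0.01) 2
{"dx": -0.3, "dy": 0.4, "dz": 2.8, "rz": 0.011}
{"dx": -0.3, "dy": 0.4, "dz": 2.8, "rz": 0.011}
10.85
```

View pics/wrist8.png

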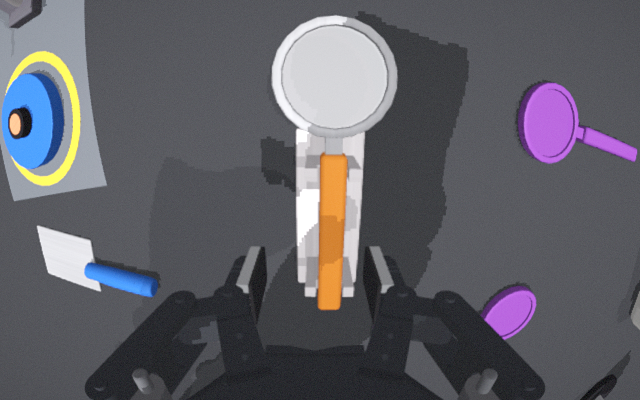

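drive_tool --moves '[{"dx": -0.5, "dy": 1.0, "dz": 0, "rx": -0.004, "ry": -0.01, "rz": 0.027, "claw": 0.6}, {"dx": 0, "dy": 0, "dz": 3.0, "rx": 0, "ry": 0, "rz": 0, "claw": 0.6}, {"dx": 0, "dy": 0, "dz": 2.0, "rx": 0, "ry": 0, "rz": 0, "claw": 0.6}, {"dx": 0, "dy": 0, "dz": 0.5, "rx": 0, "ry": 0, "rz": 0, "claw": 0.6}, {"dx": 0, "dy": 0, "dz": 0, "rx": 0, "ry": 0, "rz": 0, "claw": 0.6}]'

```text
time_s: 11.35
tool_pos: [0.4561, -0.2485, 0.0557]
tcp_rot: [3.136, -0.004, 0.002]
force: [-0.2, -0.3, -0.6]
gripper_width: 0.0512
```

```bash
python3 - <<'E'
from sc import *
w=cam('wrist','wrist9');st()
E
```

```text
time_s 11.4
joint_positions [ 0.6091  0.5958 -0.2392  2.0129  0.2618  0.5549 -1.3815]
joint_vel [ 0.003  -0.0136 -0.0058 -0.0036 -0.0007  0.0002 -0.0023]
joint_efforts [-2.69200e-01 -5.61988e+01 -2.27140e+00 -1.40900e+01  2.80000e-02
 -1.39000e-01 -2.40000e-02]
tool_pos [ 0.4563 -0.2486  0.0561]
tcp_rot [ 3.1357e+00 -4.8000e-03  2.3000e-03]
force [ 0.3171 -0.6837  0.0026]
moment [ 0.0195  0.0065 -0.001 ]
gripper_width 0.0515
```

View pics/wrist9.png

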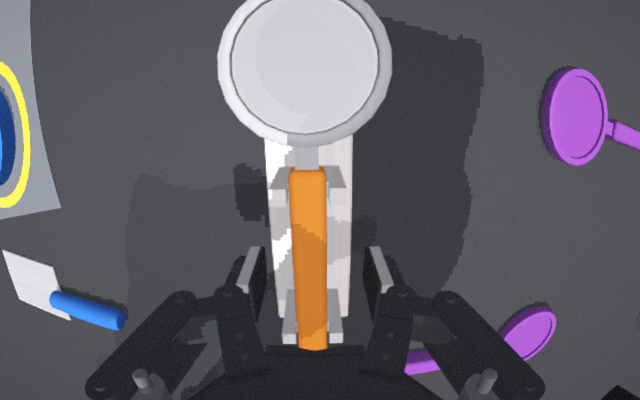

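```bash
python3 - <<'E'
from sc import *
w=cam('wrist')
hm=mask(w,(8,120,120),(21,255,255),(200,150,450,395))
for v in (185,215,245,275,305,335):
    x=np.nonzero(hm[v])[0]; m=(x.min()+x.max())/2; print(v,x.min(),x.max(),onz(w,m,v,.058).round(4))
g=mask(w,(0,0,120),(180,40,255),(210,5,400,138))
print(onz(w,305,63,.055))
E
```

```text
185 288 325 [ 0.5037 -0.2456  0.058 ]
215 290 325 [ 0.4905 -0.246   0.058 ]
245 292 325 [ 0.4761 -0.2463  0.058 ]
275 294 325 [ 0.4602 -0.2467  0.058 ]
305 296 325 [ 0.4421 -0.247   0.058 ]
335 297 326 [ 0.4209 -0.2475  0.058 ]
[ 0.5531104  -0.24509925  0.055     ]
```

drive_tool --moves '[{"dx": -0.2, "dy": -0.2, "dz": 0.5, "rx": 0.006, "ry": -0.005, "rz": -0.018, "claw": 0.6}, {"dx": 0, "dy": 0, "dz": 0, "rx": 0, "ry": 0, "rz": 0, "claw": 0.6}, {"dx": 0, "dy": 0, "dz": 0, "rx": 0, "ry": 0, "rz": 0, "claw": 0.35}, {"dx": 0, "dy": 0, "dz": 0, "rx": 0, "ry": 0, "rz": 0, "claw": 0.25}]' --grip_force 50

```text
time_s: 11.85
tool_pos: [0.4555, -0.2473, 0.0535]
tcp_rot: [3.14, -0.003, 0.022]
force: [0.4, 0.5, -0.0]
gripper_width: 0.0238
```

drive_tool --moves '[{"dx": 0, "dy": 0, "dz": 0, "rx": 0, "ry": 0, "rz": 0, "claw": 0.0}, {"dx": 0, "dy": 0, "dz": 0, "rx": 0, "ry": 0, "rz": 0, "claw": 0.0}, {"dx": 0, "dy": 0, "dz": 0, "rx": 0, "ry": 0, "rz": 0, "claw": 0.0}, {"dx": 0, "dy": 0, "dz": 0, "rx": 0, "ry": 0, "rz": 0, "claw": 0.0}]'

```text
time_s: 12.25
tool_pos: [0.4555, -0.2472, 0.0538]
tcp_rot: [3.14, -0.003, 0.022]
force: [-0.0, -0.1, 1.3]
gripper_width: 0.0148
```

```bash
python3 - <<'E'
from sc import *
w=cam('wrist','wrist10');st()
E
```

```text
time_s 12.3
joint_positions [ 0.6143  0.5999 -0.2467  2.0153  0.266   0.5526 -1.3671]
joint_vel [ 0.0005 -0.0002  0.0002  0.0026 -0.0003 -0.0003 -0.0009]
joint_efforts [ 1.07000e-02 -5.69529e+01 -2.30940e+00 -1.41694e+01  1.51000e-02
 -6.65000e-02 -5.70000e-03]
tool_pos [ 0.4555 -0.2472  0.0538]
tcp_rot [ 3.1399 -0.0034  0.0216]
force [ 0.5899 -0.4558  0.7811]
moment [ 0.0645 -0.0043  0.0632]
gripper_width 0.0153
```

View pics/wrist10.png

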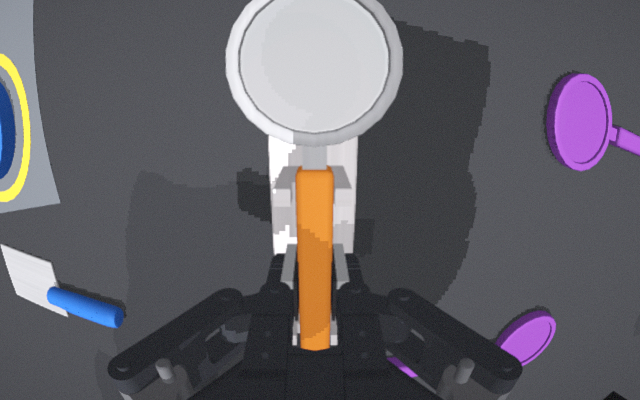

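drive_tool --moves '[{"dx": 0, "dy": 0, "dz": -0.5, "rx": 0, "ry": 0, "rz": 0, "claw": 0.0}, {"dx": 0, "dy": 0, "dz": -1, "rx": 0, "ry": 0, "rz": 0, "claw": 0.0}, {"dx": 0, "dy": 0, "dz": -2, "rx": 0, "ry": 0, "rz": 0, "claw": 0.0}, {"dx": 0, "dy": 0, "dz": -3, "rx": 0, "ry": 0, "rz": 0, "claw": 0.0}, {"dx": 0, "dy": 0, "dz": -3, "rx": 0, "ry": 0, "rz": 0, "claw": 0.0}, {"dx": 0, "dy": 0, "dz": -3, "rx": 0, "ry": 0, "rz": 0, "claw": 0.0}, {"dx": 0, "dy": 0, "dz": -2, "rx": 0, "ry": 0, "rz": 0, "claw": 0.0}, {"dx": 0, "dy": 0, "dz": 0, "rx": 0, "ry": 0, "rz": 0, "claw": 0.0}]' --grip_force 70

```text
time_s: 13.1
tool_pos: [0.4538, -0.2459, 0.2078]
tcp_rot: [3.141, -0.002, 0.023]
force: [0.0, 0.1, -1.8]
gripper_width: 0.0145
```

```bash
python3 - <<'E'
from sc import *
w=cam('wrist','wrist11');s=cam('scene','scene11');st()
def red(c,b): return mask(c,(0,130,80),(6,255,255),b)|mask(c,(174,130,80),(180,255,255),b)
a=cv2.resize(cv2.cvtColor(s['image'][130:260,220:380],cv2.COLOR_RGB2BGR),(800,600),interpolation=cv2.INTER_CUBIC);cv2.imwrite('pics/s11.png',a)
from plan import *
plan([(.538,-.05,.20,np.pi/2)],step=.03,rstep=.1)
E
```

```text
time_s 13.2
joint_positions [ 0.6844  0.392  -0.3312  1.8519  0.1553  0.9255 -1.2657]
joint_vel [-0.0039  0.0301  0.0062  0.0283  0.0038 -0.0111 -0.0016]
joint_efforts [ 3.51000e-02 -5.26238e+01 -2.79480e+00 -2.30449e+01 -5.81000e-02
  1.33300e-01  4.95000e-02]
tool_pos [ 0.4526 -0.2455  0.205 ]
tcp_rot [-3.14e+00  2.10e-03  2.26e-02]
force [-0.2747  0.3738 -2.6013]
moment [ 0.0222  0.0364 -0.0127]
gripper_width 0.0146
-> (0.538, -0.05, 0.2, 1.5707963267948966) 16
{"dx": 0.6, "dy": -1.2, "dz": 0.0, "rz": -0.097}
{"dx": 0.7, "dy": -1.1, "dz": 0.0, "rz": -0.097}
{"dx": 0.8, "dy": -1.1, "dz": 0.0, "rz": -0.097}
{"dx": 0.9, "dy": -1.0, "dz": 0.0, "rz": -0.097}
{"dx": 1.0, "dy": -0.9, "dz": 0.0, "rz": -0.097}
{"dx": 1.1, "dy": -0.8, "dz": 0.0, "rz": -0.097}
{"dx": 1.1, "dy": -0.7, "dz": 0.0, "rz": -0.097}
{"dx": 1.2, "dy": -0.6, "dz": 0.0, "rz": -0.097}
{"dx": 1.2, "dy": -0.5, "dz": 0.0, "rz": -0.097}
{"dx": 1.3, "dy": -0.3, "dz": 0.0, "rz": -0.097}
{"dx": 1.3, "dy": -0.2, "dz": 0.0, "rz": -0.097}
{"dx": 1.3, "dy": -0.1, "dz": 0.0, "rz": -0.097}
{"dx": 1.3, "dy": 0.0, "dz": 0.0, "rz": -0.097}
{"dx": 1.3, "dy": 0.2, "dz": 0.0, "rz": -0.097}
{"dx": 1.3, "dy": 0.3, "dz": 0.0, "rz": -0.097}
{"dx": 1.3, "dy": 0.4, "dz": 0.0, "rz": -0.097}
13.2
```

View pics/wrist11.png

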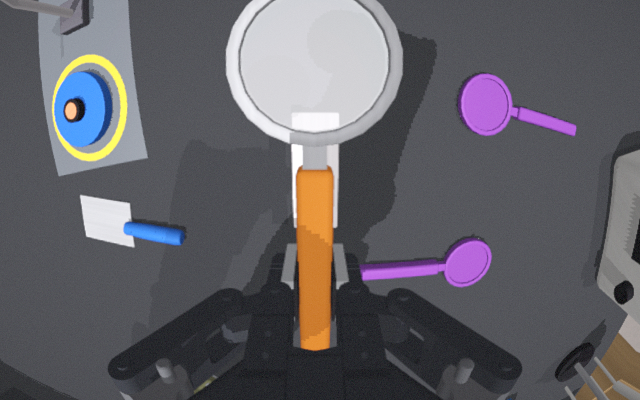

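View pics/s11.png

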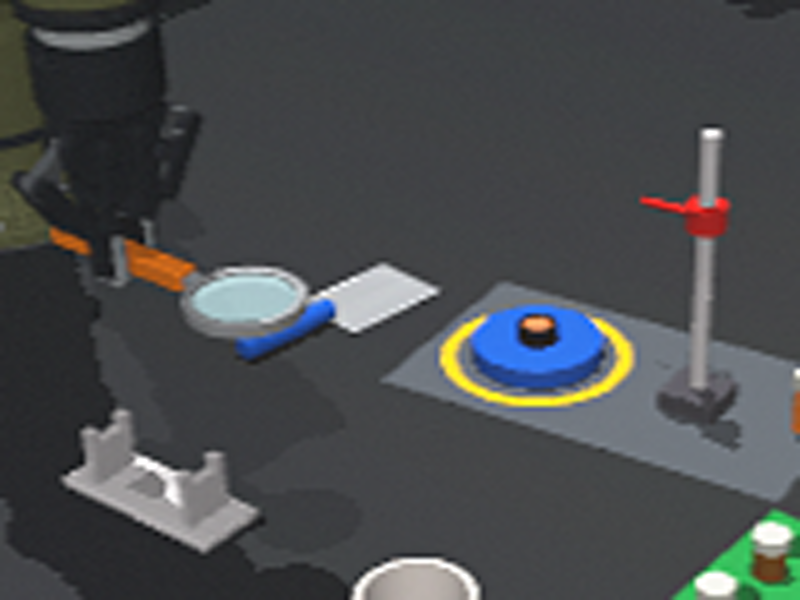

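The loupe is lifted and level in the jaws. I'll swing it to the carrier.

drive_tool --moves '[{"dx": 0.6, "dy": -1.2, "dz": 0, "rx": 0, "ry": 0, "rz": -0.097, "claw": 0}, {"dx": 0.7, "dy": -1.1, "dz": 0, "rx": 0, "ry": 0, "rz": -0.097, "claw": 0}, {"dx": 0.8, "dy": -1.1, "dz": 0, "rx": 0, "ry": 0, "rz": -0.097, "claw": 0}, {"dx": 0.9, "dy": -1.0, "dz": 0, "rx": 0, "ry": 0, "rz": -0.097, "claw": 0}, {"dx": 1.0, "dy": -0.9, "dz": 0, "rx": 0, "ry": 0, "rz": -0.097, "claw": 0}, {"dx": 1.1, "dy": -0.8, "dz": 0, "rx": 0, "ry": 0, "rz": -0.097, "claw": 0}, {"dx": 1.1, "dy": -0.7, "dz": 0, "rx": 0, "ry": 0, "rz": -0.097, "claw": 0}, {"dx": 1.2, "dy": -0.6, "dz": 0, "rx": 0, "ry": 0, "rz": -0.097, "claw": 0}]'

```text
time_s: 14.0
tool_pos: [0.4889, -0.1443, 0.1929]
tcp_rot: [-3.119, 0.009, 0.825]
force: [-0.3, -0.2, -0.8]
gripper_width: 0.0148
```

drive_tool --moves '[{"dx": 1.2, "dy": -0.5, "dz": 0, "rx": 0, "ry": 0, "rz": -0.097, "claw": 0}, {"dx": 1.3, "dy": -0.3, "dz": 0, "rx": 0, "ry": 0, "rz": -0.097, "claw": 0}, {"dx": 1.3, "dy": -0.2, "dz": 0, "rx": 0, "ry": 0, "rz": -0.097, "claw": 0}, {"dx": 1.3, "dy": -0.1, "dz": 0, "rx": 0, "ry": 0, "rz": -0.097, "claw": 0}, {"dx": 1.3, "dy": 0, "dz": 0, "rx": 0, "ry": 0, "rz": -0.097, "claw": 0}, {"dx": 1.3, "dy": 0.2, "dz": 0, "rx": 0, "ry": 0, "rz": -0.08, "claw": 0}, {"dx": 1.0, "dy": 0.2, "dz": 0, "rx": 0, "ry": 0, "rz": -0.06, "claw": 0}, {"dx": 0, "dy": 0, "dz": 0, "rx": 0, "ry": 0, "rz": 0, "claw": 0}]'

```text
time_s: 14.8
tool_pos: [0.5154, -0.0554, 0.18]
tcp_rot: [-3.096, -0.013, 1.484]
force: [0.2, 0.5, -1.3]
gripper_width: 0.0148
```

```bash
python3 - <<'E'
from sc import *
w=cam('wrist','wrist12');s=cam('scene','scene12');t=cam('top','top12');st()
a=cv2.resize(cv2.cvtColor(s['image'][130:260,280:420],cv2.COLOR_RGB2BGR),(600,557),interpolation=cv2.INTER_CUBIC);cv2.imwrite('pics/s12.png',a)
E
```

```text
time_s 14.95
joint_positions [ 0.5567  0.5105 -0.7321  1.8378  0.3769  0.9876 -0.4294]
joint_vel [ 0.0069 -0.0105  0.0016 -0.0058 -0.0006  0.0011  0.0034]
joint_efforts [-5.63800e-01 -5.25888e+01 -8.46460e+00 -2.07057e+01 -2.07200e-01
  1.67000e-01  2.56000e-02]
tool_pos [ 0.5151 -0.0576  0.1805]
tcp_rot [-3.0961 -0.0113  1.4781]
force [-0.3264  0.5204 -1.2979]
moment [-0.0389 -0.0853  0.0354]
gripper_width 0.0145
```

View pics/wrist12.png

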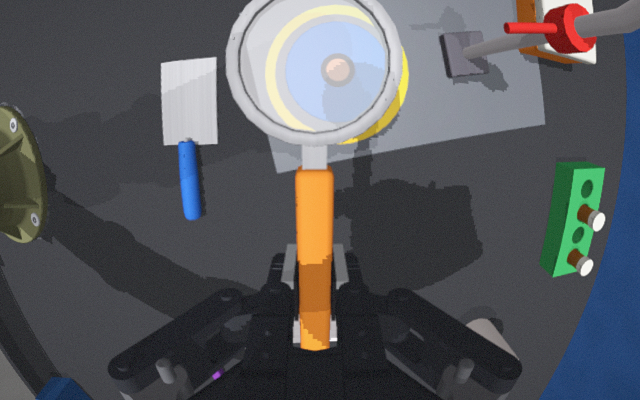

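View pics/s12.png

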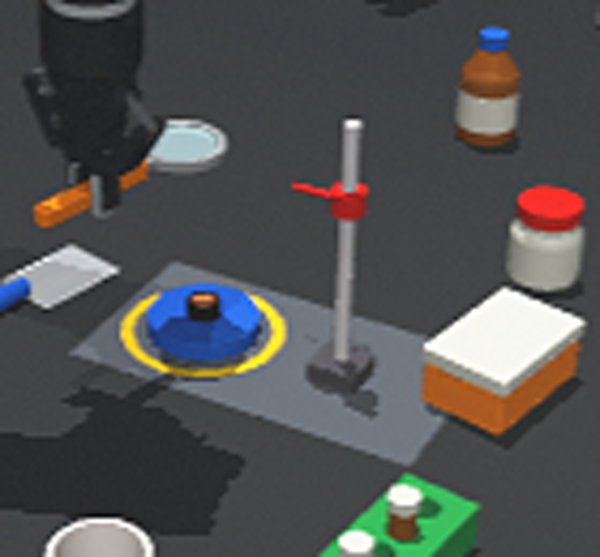

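View pics/top12.png

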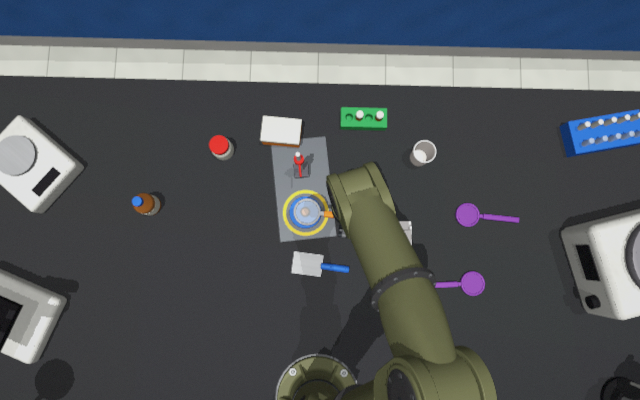

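drive_tool --moves '[{"dx": 0.4, "dy": 0.7, "dz": 0.3, "rx": -0.02, "ry": -0.006, "rz": -0.03, "claw": 0}, {"dx": 0.4, "dy": 0.7, "dz": 0.3, "rx": -0.02, "ry": -0.005, "rz": -0.03, "claw": 0}, {"dx": 0.4, "dy": 0.7, "dz": 0.2, "rx": -0.008, "ry": 0, "rz": -0.03, "claw": 0}, {"dx": 0, "dy": 0, "dz": 0, "rx": 0, "ry": 0, "rz": 0, "claw": 0}, {"dx": 0, "dy": 0, "dz": 0, "rx": 0, "ry": 0, "rz": 0, "claw": 0}]'

```text
time_s: 15.45
tool_pos: [0.538, -0.0477, 0.1707]
tcp_rot: [3.135, 0.0, 1.572]
force: [0.2, -0.7, -0.9]
gripper_width: 0.0147
```

```bash
python3 - <<'E'
from sc import *
w=cam('wrist','wrist13');s=cam('scene','scene13');t=cam('top','top13');st()
def red(c,b): return mask(c,(0,130,80),(6,255,255),b)|mask(c,(174,130,80),(180,255,255),b)
P=np.array([.6663,.0676]);R=np.array([.5381,.0505]);u=(R-P)/np.linalg.norm(R-P)
tip=P+u*.047
m=red(w,(400,0,640,150));ys,xs=np.nonzero(m);i=xs.argmin();print('wrist tip',xs.min(),ys[xs<=xs.min()+1].mean(),cv2.boundingRect(m))
for z in(.15,.155,.16,.165,.17):
    print(z,'tipW',np.round(proj(w,[*tip,z]),1),'colW',np.round(proj(w,[*P,z]),1),'tipS',np.round(proj(s,[*tip,z]),2),'colS',np.round(proj(s,[*P,z]),2))
    a=np.linspace(0,6.28,60);pp=np.array([proj(s,[P[0]+.014*np.cos(q),P[1]+.014*np.sin(q),z+h]) for q in a for h in(-.01,.01)]);print('   sil',pp.min(0).round(1),pp.max(0).round(1))
# scene subpixel redness
im=s['image'].astype(float);rd=np.clip(im[...,0]-np.maximum(im[...,1],im[...,2]),0,None)
for c in range(347,368):print(c,rd[168:185,c].astype(int))
E
```

```text
time_s 15.6
joint_positions [ 0.5271  0.5295 -0.7371  1.8398  0.4377  0.9337 -0.406 ]
joint_vel [ 0.0017 -0.0011  0.0005  0.0007  0.0023  0.      0.0004]
joint_efforts [-1.34000e-01 -5.38555e+01 -8.52620e+00 -2.07028e+01  1.60000e-03
 -6.90000e-02  4.00000e-03]
tool_pos [ 0.5379 -0.048   0.1708]
tcp_rot [3.1348e+00 3.0000e-04 1.5713e+00]
force [ 0.4157 -0.0107 -1.7767]
moment [-0.0508  0.0034 -0.0067]
gripper_width 0.0146
wrist tip 490 53.0 (490, 33, 98, 52)
0.15 tipW [477.5  53.5] colW [544.7  57.5] tipS [348.34 175.63] colS [360.93 179.04]
   sil [356.6 174.4] [365.3 183.8]
0.155 tipW [482.4  52.6] colW [550.2  57.2] tipS [348.38 174.34] colS [361.   177.73]
   sil [356.7 173. ] [365.4 182.5]
0.16 tipW [487.6  51.7] colW [556.1  56.9] tipS [348.42 173.04] colS [361.06 176.41]
   sil [356.7 171.7] [365.4 181.1]
0.165 tipW [493.   50.8] colW [562.1  56.6] tipS [348.46 171.73] colS [361.13 175.09]
   sil [356.8 170.4] [365.5 179.8]
0.17 tipW [498.8  49.9] colW [568.4  56.3] tipS [348.5  170.42] colS [361.19 173.77]
   sil [356.8 169.1] [365.6 178.5]
347 [0 0 0 0 0 0 0 0 0 0 0 0 0 0 0 
[... 733 characters left out ...]
 0   0   0]
358 [  0   0   0   0  84 205 210 196  98 106 110 115 111   0   0   0   0]
359 [  0   0   0   0  78 129 156 211 104 115 117 119 131  21   0   0   2]
360 [  0   2   1   0  14   9  22 185 138 122 123 124 129  50   0   2   3]
361 [  3   5   4   2   0   0   0 141 137 123 124 124 130  63   0   2   1]
362 [  3   2   3   1   0   0   0 139 129 122 123 121 126  58   0   0   0]
363 [  1   0   0   0  20 156 170 131 120 117 120 118 125  14   0   0   0]
364 [  0   0   0   0   7 206 211 166 108 115 114 110  75   0   0   0   0]
365 [  0   0   0   0   0  87 144  89  46  47  46  34  11   0   0   0   0]
366 [ 0  0  0  0  0  0 13  0  0  0  0  0  0  0  0  0  0]
367 [0 0 0 0 0 0 0 0 0 0 0 0 0 0 0 0 0]
```

View pics/wrist13.png

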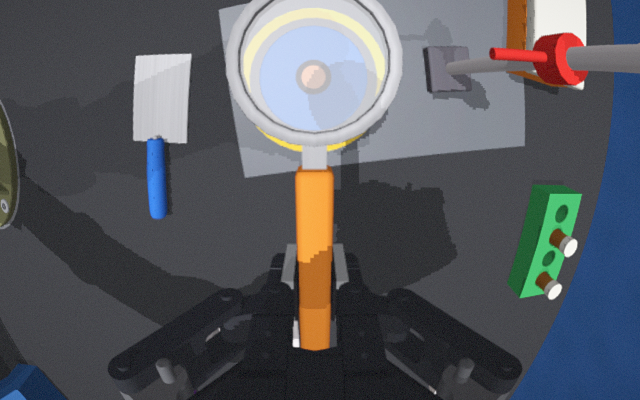

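drive_tool --moves '[{"dx": 0.1, "dy": 0, "dz": 0.6, "rx": 0.006, "ry": 0.003, "rz": 0, "claw": 0}, {"dx": 0, "dy": 0, "dz": 0, "rx": 0, "ry": 0, "rz": 0, "claw": 0}, {"dx": 0, "dy": 0, "dz": 0, "rx": 0, "ry": 0, "rz": 0, "claw": 0}]'

```text
time_s: 15.9
tool_pos: [0.5378, -0.0473, 0.1644]
tcp_rot: [3.141, -0.003, 1.57]
force: [1.0, 0.6, -1.6]
gripper_width: 0.0141
```

```bash
python3 - <<'E'
from sc import *
w=cam('wrist','wrist14');s=cam('scene','scene14');t=cam('top','top14');st()
def cr(c,b,n,k):
    x0,y0,x1,y1=b;cv2.imwrite('pics/'+n+'.png',cv2.resize(cv2.cvtColor(c['image'][y0:y1,x0:x1],cv2.COLOR_RGB2BGR),None,fx=k,fy=k,interpolation=cv2.INTER_CUBIC))
cr(s,(280,140,400,230),'s14',6);cr(w,(200,0,440,190),'w14',3);cr(t,(260,130,380,260),'t14',4)
L=[.538,.05]
for z in(.155,.16,.165):
    a=np.linspace(0,6.28,60);pp=np.array([proj(s,[L[0]+.036*np.cos(q),L[1]+.036*np.sin(q),z+h]) for q in a for h in(-.005,.005)]);print(z,'scene lens sil',pp.min(0).round(1),pp.max(0).round(1))
print('spec wrist',onz(w,313,77,.03),'top')
o=mask(t,(3,60,80),(18,255,255),(285,195,325,230));print(cen(o),onz(t,*cen(o)[:2],.03))
E
```

```text
time_s 16.05
joint_positions [ 0.523   0.5401 -0.7332  1.8423  0.4412  0.9284 -0.4107]
joint_vel [ 0.     -0.0034  0.0002 -0.0006  0.0001 -0.0017  0.    ]
joint_efforts [ 1.21000e-02 -5.43308e+01 -8.54000e+00 -2.03686e+01 -1.98000e-02
 -1.54000e-02 -2.70000e-03]
tool_pos [ 0.5378 -0.0474  0.1645]
tcp_rot [ 3.1413e+00 -2.5000e-03  1.5703e+00]
force [-0.5778 -0.0566 -1.9839]
moment [-0.0339 -0.0309  0.0021]
gripper_width 0.0149
0.155 scene lens sil [316.6 162.6] [337.5 175. ]
0.16 scene lens sil [316.6 161.3] [337.5 173.7]
0.165 scene lens sil [316.6 160.1] [337.5 172.4]
spec wrist [0.5370387 0.050461  0.03     ] top
(np.float64(322.0), np.float64(207.0), 33) [5.51865581e-01 2.06082195e-04 3.00000000e-02]
```

View pics/s14.png

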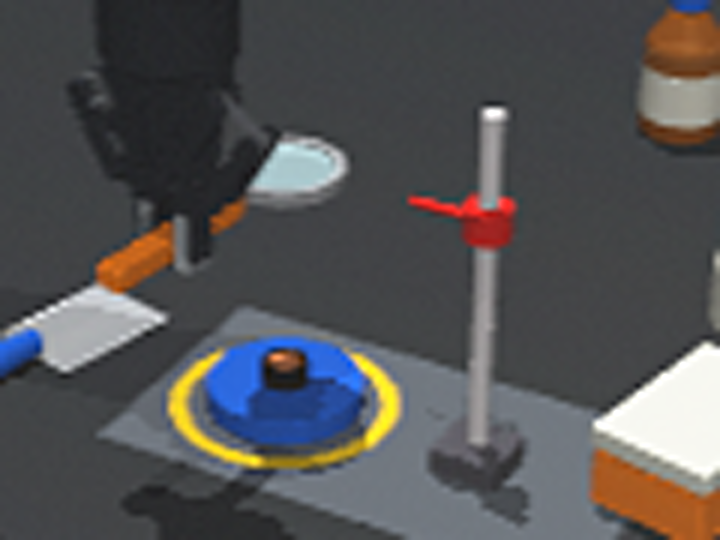

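View pics/w14.png

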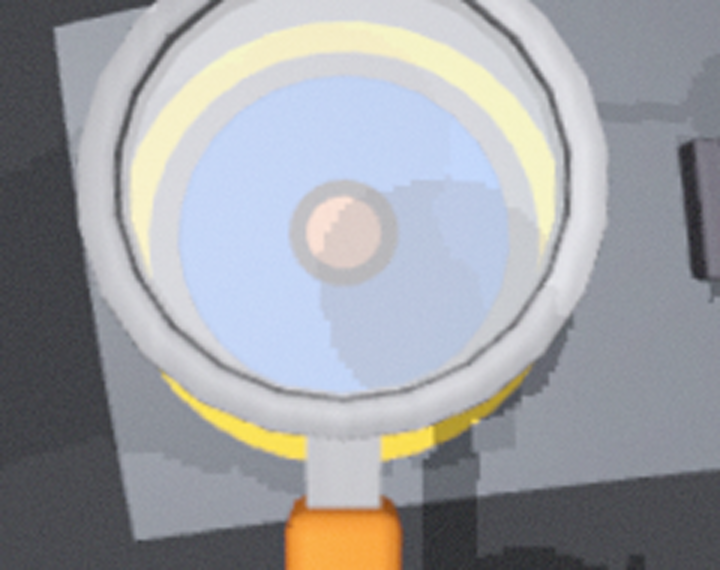

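View pics/t14.png

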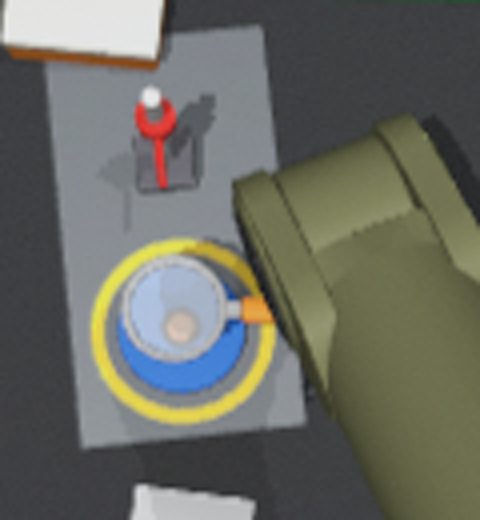

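```bash
python3 - <<'E'
from sc import *
s=cam('scene');t=cam('top')
g=cv2.cvtColor(s['image'],cv2.COLOR_RGB2GRAY)
for c in (324,326,328,330,332,334):print(c,g[158:178,c])
a=np.linspace(0,2*np.pi,400)
def sil(L,z,r,hh,c):
    o=[]
    for h in(-hh,hh):
        o+= [proj(s,[L[0]+r*np.cos(q),L[1]+r*np.sin(q),z+h]) for q in a]
    o=np.array(o);k=o[abs(o[:,0]-c)<.3];return k[:,1].min().round(1),k[:,1].max().round(1)
for c in (326,328,330,332):print(c,[ (z,sil([.538,.0505],z,.036,.005,c)) for z in(.157,.16,.163)])
print('rodtop',g[152:164,361],g[152:164,362],[sil([.6663,.0676],.229,.006,.001,c) for c in(361,362)])
# top camera lens outer fit
m=mask(t,(0,0,115),(180,70,255),(288,190,320,224))
x0,y0,x1,y1=(284,188,324,226);cv2.imwrite('pics/tl.png',cv2.resize(cv2.cvtColor(t['image'][y0:y1,x0:x1],cv2.COLOR_RGB2BGR),None,fx=14,fy=14,interpolation=cv2.INTER_NEAREST))
for z in (.155,.165):print(z,proj(t,[.538,.0505,z]))
E
```

```text
324 [ 65  64  61  43  69  74  53  32  90 172 184 196 195 179 111 113  72  65
  66  67]
326 [ 66  65  66  59  63  96 190 196 194 193 192 191 193 180 132 114  88  64
  66  66]
328 [ 66  66  65  62 104 142 219 205 190 191 191 191 194 185 121 114  86  64
  67  67]
330 [ 66  65  66  63  81 177 197 208 190 190 190 191 193 188 106 113  76  64
  67  67]
332 [ 66  66  66  65  59 185 148 212 198 191 191 192 196 172 108 111  64  66
  65  67]
334 [ 66  66  67  66  63  70 152 155 208 197 192 197 187 102 104  69  66  67
  67  67]
326 [(0.157, (np.float64(162.1), np.float64(174.4))), (0.16, (np.float64(161.3), np.float64(173.7))), (0.163, (np.float64(160.5), np.float64(172.9)))]
328 [(0.157, (np.float64(162.1), np.float64(174.4))), (0.16, (np.float64(161.3), np.float64(173.7))), (0.163, (np.float64(160.5), np.float64(172.9)))]
330 [(0.157, (np.float64(162.2), np.float64(174.3))), (0.16, (np.float64(161.4), np.float64(173.5))), (0.163, (np.float64(160.7), np.float64(172.7)))]
332 [(0.157, (np.float64(162.6), np.float64(173.9))), (0.16, (np.float64(161.8), np.float64(173.2))), (0.163, (np.float64(161.0), np.float64(172.4)))]
rodtop [ 65  65  64  65  64  55 248 228 148 150 152 152] [ 67  65  66  67  64  52 255 227 151 154 155 155] [(np.float64(156.6), np.float64(158.7)), (np.float64(156.6), np.float64(158.8))]
0.155 (np.float64(303.4885324262503), np.float64(206.8148815174734))
0.165 (np.float64(303.35458530933886), np.float64(206.42167134566265))
```

View pics/tl.png

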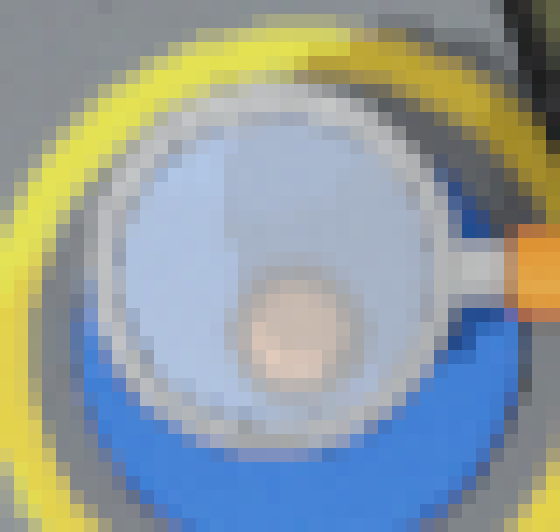

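drive_tool --moves '[{"dx": 0, "dy": 0, "dz": -0.2, "rx": 0, "ry": 0, "rz": 0, "claw": 0}, {"dx": 0, "dy": 0, "dz": 0, "rx": 0, "ry": 0, "rz": 0, "claw": 0}, {"dx": 0, "dy": 0, "dz": 0, "rx": 0, "ry": 0, "rz": 0, "claw": 0}, {"dx": 0, "dy": 0, "dz": 0, "rx": 0, "ry": 0, "rz": 0, "claw": 0}, {"dx": 0, "dy": 0, "dz": 0, "rx": 0, "ry": 0, "rz": 0, "claw": 0}]'

```text
time_s: 16.65
tool_pos: [0.538, -0.0473, 0.1672]
tcp_rot: [3.14, -0.002, 1.57]
force: [0.1, 0.1, -2.0]
gripper_width: 0.0148
```

```bash
python3 - <<'E'
from sc import *
w=cam('wrist','wrist15');s=cam('scene','scene15');t=cam('top','top15');st()
g=cv2.cvtColor(s['image'],cv2.COLOR_RGB2GRAY)
for c in (328,330):print(c,g[158:178,c])
P=np.array([.6663,.0676])
def red(c,b): return mask(c,(0,130,80),(6,255,255),b)|mask(c,(174,130,80),(180,255,255),b)
m=red(w,(400,0,640,150));ys,xs=np.nonzero(m);print('tip',xs.min(),cv2.boundingRect(m))
tip=P+(np.array([.5381,.0505])-P)/.1294*.047
for z in(.155,.16,.165,.17):
    a=np.linspace(0,6.28,60);pp=np.array([proj(w,[P[0]+.014*np.cos(q),P[1]+.014*np.sin(q),z+h]) for q in a for h in(-.01,.01)]);print(z,pp.min(0).round(1),pp.max(0).round(1),np.round(proj(w,[*tip,z]),1))
E
```

```text
time_s 16.8
joint_positions [ 0.5244  0.537  -0.7352  1.8393  0.4383  0.9331 -0.4082]
joint_vel [-0.0009  0.001   0.0011  0.0008  0.0016  0.0017 -0.0001]
joint_efforts [ 1.00000e-04 -5.43557e+01 -8.56470e+00 -2.05313e+01 -2.06000e-02
 -2.33000e-02 -0.00000e+00]
tool_pos [ 0.538  -0.0473  0.1671]
tcp_rot [ 3.1405e+00 -2.4000e-03  1.5704e+00]
force [-0.0154 -0.0843 -1.6259]
moment [-0.1021 -0.0099  0.0016]
gripper_width 0.0148
328 [ 64  66  63  57 179 190 216 190 190 192 192 192 186 167 110 106  63  65
  66  65]
330 [ 66  65  64  58 172 135 216 194 192 191 192 193 180 138 109  91  65  67
  65  66]
tip 493 (493, 33, 100, 53)
0.155 [525.4  30. ] [583.2  83.5] [486.1  52.6]
0.16 [530.8  29.1] [589.6  83.9] [491.4  51.7]
0.165 [536.4  28.1] [596.2  84.4] [497.   50.7]
0.17 [542.3  27.1] [603.   84.9] [502.9  49.8]
```

View pics/wrist15.png

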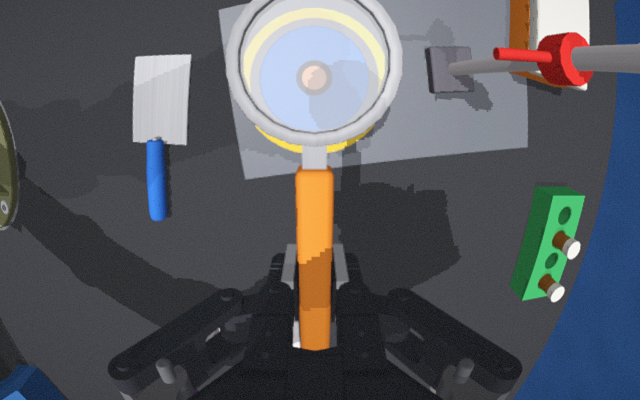

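View pics/scene15.png

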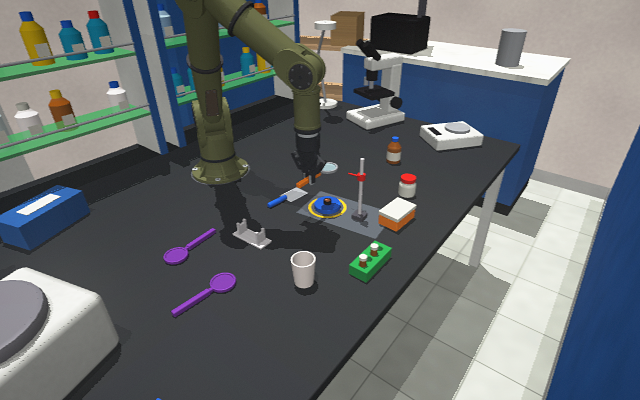

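```bash
python3 -c "
from bench import workorder
print(workorder.finish_job())"
```

```text
the job is handed in; nothing more can be done
None
```

I slid the carrier into the yellow ring, then took the orange-handled loupe off its rest. I handed the job in at about 17 s with the gripper holding the loupe still above the specimen; no verdict is reported.

- **Carrier:** I pushed it flat along the bench with two fingertips. The top view, taken before I gripped the loupe, put its centre within about 1 mm of the ring's centre. The scene and wrist views agreed to within about 5 mm, and the margin all round is 12 mm.
- **Lens position:** It is centred over the specimen to within 1–2 mm in the top view. The wrist view shows the whole black specimen inside the lens. The loupe was level to about 0.003 rad and its position in the grip did not change.
- **Lens height:** My checks disagree slightly here.
  - **Lens:** it comes out at about 163 mm from the arm's own readings.
  - **Collar:** it measured about 162 mm in the wrist view and 160 mm in the scene view.
  - **Scene camera:** it reads about 2–3 mm low. Compared within that view alone, the lens and collar match to about 1 mm.
- **Everything else:** In the last pictures nothing else on the bench looks moved, and the collar looks unchanged. The loupe stayed well above the carrier throughout.

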